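Put the cinnamon away in the vacuum canister

ROBOT

A 6-joint arm with a two-finger parallel gripper is mounted at the origin on the work surface. World frame = base frame: x ahead of the robot, y to its left, z up, the work surface at z = 0. Lengths are in m, angles in rad, forces in N, time in s.
With the tool pointing down it reaches from about 0.25 to 0.725 m from the base axis. Payload 4 kg.
Tool frame: the origin (TCP) lies on the centre line of the jaws, within the pads' length; the fingertips stand 22 mm ahead of it and the grasp point (between the pads) lies 3 mm ahead of it (bot.tip_reach is the distance from the TCP to the fingertips, in m); z points along the fingers, y is the line along which they close (so a half turn about z gives the same grasp; the last joint's range is limited). The gripper opens to 85 mm and grips with 20 to 120 N. Pads are 22 mm wide; open, the fingers measure 114 mm over their backs; the gripper's body (76 mm by 85 mm) begins 54 mm behind the grasp point. The pads swing forward as they close: fully open they stand 13 mm farther back than shut.
Start: joints at [0, 0.241, 0.005, 1.335, 0, 1.571], TCP at [0.5, -0, 0.253] pointing down, gripper open.
Joint ranges: [-2.72, 2.72], [-1.05, 1.87], [-1.09, 1.28], [-1.99, 2.15], [-1.42, 1.44], [-3.14, 3.14]. Speed limits (rad/s): [2.79, 2.79, 3.14, 3.14, 3.14, 3.14].

INTERFACE

Orientations are given as a unit quaternion [x, y, z, w].
In Python, from workcell import bot gives the robot as it stands. The module is installed in compiled form; this text tells all that it offers.
- The arm moves only by the tool apply_moves, never from a script. Its argument "commands" is a list of rows, each a list of 4 numbers: the shift along the tool's x, y, z scaled (see below), then the turn about the tool's z scaled (see below). In form: [[tx, ty, tz, roll], ...]. A call has exactly 5 rows; each row shifts and turns the commanded pose from where the row before left it, along the tool's axes as they then stand; what a row does not reach is not made up. The controller multiplies each number of a shift by 20 mm and each number of a turn by 60 degrees. A row lasts 1/12 s, in which the tool goes at most 41.7 mm and 7.16 degrees, less where a joint would pass 70% of its speed; a pose out of reach is approached as far as the arm can. A call with a number of a shift or a turn outside -1 to 1 is refused whole. A call with a gripper value outside its range is refused whole. "claw" is the closure, from 0 (fully open) to 1 (shut), set as the call begins (left out, the last holds). The fingers move at their own pace and stop on an object; the grip force is fixed at half the most. Time passes only in rows, so rows that do not move let the fingers close, or fill a call up. It gives the time, the measured TCP pose, the force, the opening and the grip force at its end, in the units of the state.
- bot.get_obs(): the state, without advancing time (a new reading comes with each control period).
- bot.camera(name): name is "scene" or "side" or "wrist"; returns a dict with "image" (420x560x3 uint8, blue, green, red), "camera_matrix" (3x3 intrinsics, pixels), "k1" (the pictures are not rectified: a ray, as slopes to the right and down, at radius r is drawn at 1 + k1 r^2 times it, then the intrinsics apply), "R" (3x3) and "t" (3): a world point X has camera coordinates R X + t. Camera axes: x right, y down, z forward; pixel columns grow to the right and rows downward; lengths in m; the calibration is good to about 2 mm. A picture is of the moment at which its call begins. There is no depth.
- bot.job_done(): hands the job in; it is judged then, once.
The state is a dict: "clock": time; "joint_pos": joint angles; "joint_vel": joint speeds; "tau": joint torques, N m; "eef_pos": TCP position; "tool_rot": TCP orientation; "ft_force": force on the tool from outside, world axes, zero at the start; "ft_torque": the same for the moment, N m; "grip_width": finger opening in m; "grasp_force": force on a finger pad.
Only numpy, scipy, OpenCV 4.12 (cv2) and the standard library are available. Lean on these libraries where they do the work, as an engineer would, in place of code of your own. Each camera call takes 0.05 s, during which the arm holds its last target. There are 200 camera calls.

TASK

Take all the cinnamon sticks out of the mug and put them in the glass vacuum canister, then set the lid fully down on the canister. With the lid on, pump its plunger at least three full strokes, all the way down and all the way up each time, and see that the day dial on the lid is turned back to its zero stop. Leave the lid on the canister, both upright, the mug standing, and the spice jars and the pepper mill where they are.

Things in the scene. Friction and masses are not known exactly. Their poses are not given: they have to be found in the camera images.
- canister: clear glass round canister, loose, 0.9 kg, 140 mm outside diameter, 155 mm tall, 130 mm inside diameter, floor 6 mm thick, open on top, thin black foot, steel band below the rim; origin at the centre of its underside, z up. Stands left, middle or right on the worktop; the lid and the mug have the other two places.
- lid: the canister's lid, loose, 0.37 kg: black rubber plug 123 mm across, 9 mm deep, under a steel cap 146 mm across, 15 mm thick. Origin at the centre of the plug's underside, z up. Starts on the worktop. Fully on: plug in the canister's mouth (3.5 mm clearance), cap resting on the rim, lid origin 146 mm above the canister's origin, any yaw. Can be carried by the pump knob at its centre.
- pump_top (a point): centre of the flat top of the pump plunger's black knob, on the lid's axis: knob 32 mm across, 22 mm tall, on a steel stem; up, its top is 46 mm above the cap's top face (70 mm above the lid's origin) and there are 24 mm of stem below it.
- pump (a joint): travel of the plunger into the lid, m: 0 fully up (spring holds it there), 0.022 fully down; it is pushed straight down, the spring pushes back with 2.5 N at the start and 8 N at the bottom and lifts it again when let go.
- dial_top (a point): centre of the flat top of the day dial: a round black knob 30 mm across, 20 mm tall, standing on the cap's top face, 49 mm from the lid's centre along the lid's +x; it turns about an axis along the lid's z; a white line on it runs from its centre to its edge.
- dial (a joint): angle of the day dial, rad: 0 at the zero stop, where its white line points at the lid's centre and meets the broad white mark on the cap; grows clockwise seen from above, 0.5 per day, up to 4.5, so it is turned anticlockwise back to zero. Light friction (0.025 N m), stays where it is left.
- mug: white ceramic mug, loose, 0.36 kg, 88 mm tall, 84 mm across at the rim and 68 mm at the foot, walls 4 mm, inner floor 5 mm up, a handle on its own +y side reaching 72 mm from the axis; origin at the centre of its underside, z up.
- stick0_mid (a point): middle of a cinnamon stick (double-rolled brown quill), loose, 12 g, 140 mm long along its own z, cross-section 19 mm (own x) by 10 mm (own y). Starts standing in the mug on the inner floor, leaning out a little against its wall, the upper 55 mm or so out of the mug (less if it slumps). Two to four of the four sticks are there; absent ones read None. All alike.
- stick1_mid (a point): middle of a cinnamon stick (double-rolled brown quill), loose, 12 g, 140 mm long along its own z, cross-section 19 mm (own x) by 10 mm (own y). Starts standing in the mug on the inner floor, leaning out a little against its wall, the upper 55 mm or so out of the mug (less if it slumps). Two to four of the four sticks are there; absent ones read None. All alike.
- stick2_mid (a point): middle of a cinnamon stick (double-rolled brown quill), loose, 12 g, 140 mm long along its own z, cross-section 19 mm (own x) by 10 mm (own y). Starts standing in the mug on the inner floor, leaning out a little against its wall, the upper 55 mm or so out of the mug (less if it slumps). Two to four of the four sticks are there; absent ones read None. All alike.
- stick3_mid (a point): middle of a cinnamon stick (double-rolled brown quill), loose, 12 g, 140 mm long along its own z, cross-section 19 mm (own x) by 10 mm (own y). Starts standing in the mug on the inner floor, leaning out a little against its wall, the upper 55 mm or so out of the mug (less if it slumps). Two to four of the four sticks are there; absent ones read None. All alike.
- jar_a: closed glass spice jar with a steel lid, 45 mm across, 92 mm tall, standing in the work area; origin under its centre; a bystander
- jar_b: closed glass spice jar with a steel lid, 45 mm across, 92 mm tall, standing in the work area; origin under its centre; a bystander
- mill: turned wooden pepper mill, 54 mm across, 112 mm tall; origin under its centre; a bystander
Things that resemble listed ones, but are neither listed nor needed, are in the scene too. Of the things like the lid, leave any that is yellow; of the rest the smaller one is meant. What is shaped like the part that bears stick3_mid but yellow is not meant.

How it is judged:
By the outcome, as a careful person would: the job done as asked, in the order asked, and still so for the second after the job is handed in, with the robot touching nothing.
Of stick0, stick1, stick2, stick3 only 2 to 4 are there at a start; the rules pass over those that are not, and their reading is None.
At some moment in a run one of canister, mug may be knocked a few centimetres aside while the robot is not near it.
Once in a run the grip may slacken for a moment while it holds something.
It also fails if it takes over 210 s, if anything falls off the work surface, if the arm or the gripper's body presses on something with over 40 N, if the wrist force passes 120 N, or if a joint passes its speed limit or range.

## Working session

There is one attempt and no reset: what is moved stays moved. The work goes in short steps, Python scripts to look and compute and a tool call to move; the robot and the scene stay as the last step left them, time stands still between calls to the robot, and variables do not carry over. Pictures are saved under pics/ and viewed, at most 14 in all, crops included, and the job is handed in when it is done.

Besides the shell and the picture viewer there is one more tool, called after ">>>" by a JSON object that holds its "method" and its "body". apply_moves: Moves the arm, as the interface text tells. Shifts and turns lie within -1 to 1; 1 stands for 20 mm of shift or 60 degrees of turn. Its arguments: {"type":"object","properties":{"commands":{"type":"array","items":{"type":"array","items":{"type":"number","minimum":-1,"maximum":1}}},"claw":{"type":"number"}},"required":["commands"]}

```bash
mkdir -p pics; cat > h.py <<'E'
import numpy as np, cv2
from workcell import bot
from scipy.spatial.transform import Rotation as Ro
def snap(n,f):
    c=bot.camera(n); cv2.imwrite(f'pics/{f}.png',c['image']); np.savez(f'pics/{f}.npz',K=c['camera_matrix'],k1=c['k1'],R=c['R'],t=c['t']); return c
def load(f):
    return np.load(f'pics/{f}.npz')
def ray(c,u,v):
    K=c['K'];d=np.array([(u-K[0,2])/K[0,0],(v-K[1,2])/K[1,1]]);rd=np.linalg.norm(d);r=rd
    for _ in range(30): r=rd/(1+float(c['k1'])*r*r)
    s=d*(r/rd if rd>0 else 1)
    R=c['R'];o=-R.T@c['t'];return o,R.T@np.array([s[0],s[1],1])
def atz(c,u,v,z):
    o,d=ray(c,u,v);return o+d*(z-o[2])/d[2]
def proj(c,X):
    p=c['R']@np.array(X)+c['t'];s=p[:2]/p[2];s=s*(1+float(c['k1'])*(s@s));K=c['K']
    return np.array([K[0,0]*s[0]+K[0,2],K[1,1]*s[1]+K[1,2]])
E
python3 - <<'E'
from h import *
for n in ['scene','side','wrist']:
    c=snap(n,n+'0'); print(n,-c['R'].T@c['t'],c['R'][2])
print(bot.get_obs())
a=cv2.imread('pics/scene0.png');b=cv2.imread('pics/side0.png')
E
```

```text
scene [ 0.82766537 -0.39897209  0.92761048] [-0.25984555  0.42412621 -0.86752363]
side [0.10409803 0.58320591 0.60105192] [ 0.51247922 -0.61364646 -0.60066886]
wrist [0.5007185  0.08004722 0.37313102] [-0.00176478 -0.30722239 -0.95163611]
{'clock': 0.15, 'joint_pos': array([-2.30693756e-05,  2.41209549e-01,  4.04090311e-03,  1.33520752e+00,
       -1.51819936e-05,  1.57080789e+00]), 'joint_vel': array([ 0.00128521, -0.00345176,  0.00203879,  0.00068289,  0.00044359,
        0.00135156]), 'tau': array([-1.62746033e-03, -3.72633219e+01,  2.52638429e+01,  1.23480460e-02,
       -1.30651040e-05,  1.49362950e-05]), 'eef_pos': array([ 4.99556301e-01, -1.57981831e-05,  2.52635370e-01]), 'tool_rot': array([ 7.07118801e-01,  7.07094320e-01, -5.63922033e-04, -5.53193172e-04]), 'ft_force': array([0.18777626, 0.24940645, 0.29130619]), 'ft_torque': array([0.00586202, 0.01006947, 0.00045325]), 'grasp_force': 0.0, 'grip_width': 0.0852095749202288}
```

View pics/scene0.png

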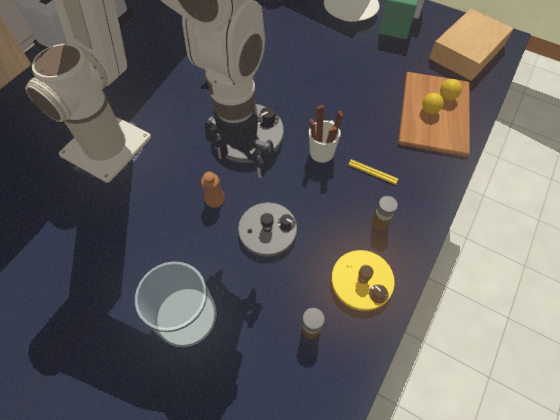

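View pics/side0.png

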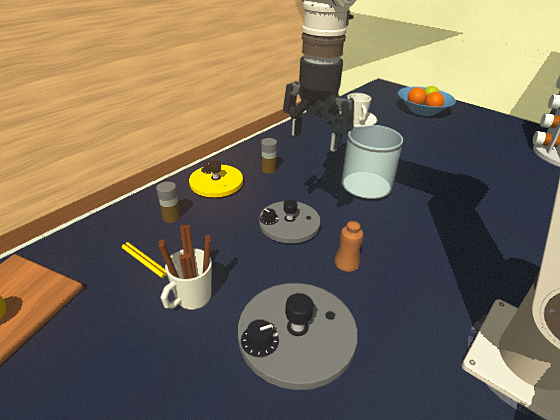

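The scene picture shows three lid-like things: yellow at (363,280), grey at (267,228), and grey at (247,130), partly under the gripper. The mug with sticks is at (323,140), the canister at (180,300), jars at (385,212) and (312,325), and the mill at (212,190). The yellow sticks at (373,172) are decoys. The yellow lid is excluded, so I'll measure the two grey ones and enlarge them.

```bash
python3 - <<'E'
from h import *
S=load('scene0');D=load('side0')
def w(c,pts,z): 
    for p in pts: print(p,np.round(atz(c,*p,z),4))
print('side lids small L,R,top,bot; big'); w(D,[(259,220),(321,220),(290,202),(288,240)],.022); w(D,[(238,333),(357,333),(298,284),(298,380)],.022)
print('scene small'); w(S,[(238,228),(297,228),(267,204),(267,253)],.022)
a=cv2.imread('pics/side0.png');b=cv2.imread('pics/scene0.png')
m=np.zeros((600,800,3),np.uint8)
m[:300,:400]=cv2.resize(a[190:250,250:330],(400,300),interpolation=cv2.INTER_CUBIC)
m[:300,400:]=cv2.resize(a[276:390,222:374],(400,300),interpolation=cv2.INTER_CUBIC)
m[300:,:400]=cv2.resize(b[195:270,220:320],(400,300),interpolation=cv2.INTER_CUBIC)
m[300:,400:]=cv2.resize(b[95:170,285:385],(400,300),interpolation=cv2.INTER_CUBIC)
cv2.imwrite('pics/m1.png',m)
E
```

```text
side lids small L,R,top,bot; big
(259, 220) [0.6028 0.0526 0.022 ]
(321, 220) [ 0.4943 -0.0468  0.022 ]
(290, 202) [ 0.5949 -0.0533  0.022 ]
(288, 240) [0.5066 0.0613 0.022 ]
(238, 333) [0.4155 0.3071 0.022 ]
(357, 333) [0.2606 0.1693 0.022 ]
(298, 284) [0.4089 0.1486 0.022 ]
(298, 380) [0.2834 0.3062 0.022 ]
scene small
(238, 228) [ 0.4894 -0.0384  0.022 ]
(297, 228) [0.6163 0.0358 0.022 ]
(267, 204) [0.5154 0.0579 0.022 ]
(267, 253) [ 0.5873 -0.0602  0.022 ]
```

View pics/m1.png

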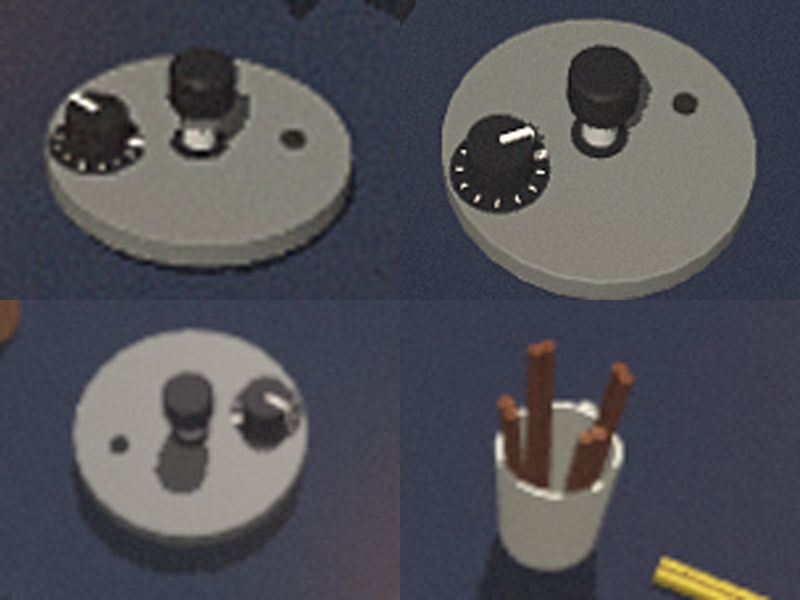

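Small grey lid measures 147 mm across (centre about (0.549,0.002)), the other 207 mm. The lid meant is therefore the grey one at scene (267,228), side (290,221). The mug holds four brown sticks. Next I measure the stick tops, the mug and the canister.

```bash
python3 - <<'E'
from h import *
a=cv2.imread('pics/side0.png');b=cv2.imread('pics/scene0.png')
m=np.zeros((600,800,3),np.uint8)
m[:,:400]=cv2.resize(a[220:310,155:215],(400,600),interpolation=cv2.INTER_CUBIC)
m[:300,400:]=cv2.resize(a[120:201,320:428],(400,300),interpolation=cv2.INTER_CUBIC)
m[300:,400:]=cv2.resize(b[258:348,120:240],(400,300),interpolation=cv2.INTER_CUBIC)
cv2.imwrite('pics/m2.png',m)
E
```

```text
(no output)
```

View pics/m2.png

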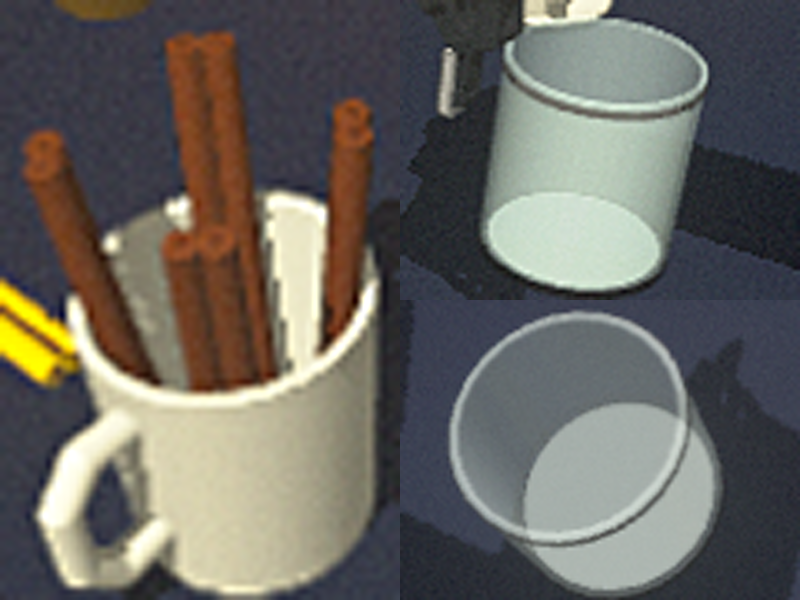

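```bash
cat >> h.py <<'E'
def tri(c1,p1,c2,p2):
    o1,d1=ray(c1,*p1);o2,d2=ray(c2,*p2);d1/=np.linalg.norm(d1);d2/=np.linalg.norm(d2)
    s=np.linalg.lstsq(np.stack([d1,-d2],1),o2-o1,rcond=None)[0]
    a,b=o1+s[0]*d1,o2+s[1]*d2;return (a+b)/2,np.linalg.norm(a-b)
def circ(c,pts,z):
    P=np.array([atz(c,*p,z)[:2] for p in pts]);x=np.linalg.lstsq(np.c_[2*P,np.ones(len(P))],(P**2).sum(1),rcond=None)[0]
    return x[:2],np.sqrt(x[2]+x[:2]@x[:2])
E
python3 - <<'E'
from h import *
S=load('scene0');D=load('side0')
A=dict(A=(320.25,106.75),B=(340.25,112),C=(311.5,120.5),D=(333,128.75))
P=dict(p1=(185.4,226.3),p2=(207.8,237.5),p3=(161.8,242.2),p4=(185,256.5))
for k,a in A.items():
    for l,p in P.items():
        X,e=tri(S,a,D,p); print(k,l,np.round(X,3),round(e,4))
f=lambda L:[(155+x/6.6667,220+y/6.6667) for x,y in L]
print('mug side',circ(D,f([(70,300),(378,262),(160,385),(260,393),(345,340),(275,193)]),.088))
g=lambda L:[(285+(x-400)/4,95+(y-300)/4) for x,y in L]
print('mug scene',circ(S,g([(498,455),(622,455),(545,495),(510,480),(600,482),(575,405),]),.088))
h=lambda L:[(120+(x-400)/3.333,258+(y-300)/3.333) for x,y in L]
print('can scene',circ(S,h([(451,437),(689,405),(580,313),(560,543),(650,345),(490,350),(470,500),(640,515)]),.155))
k=lambda L:[(320+(x-400)/3.7037,120+y/3.7037) for x,y in L]
print('can side',circ(D,k([(503,45),(707,73),(600,110),(600,18),(540,85),(680,40),(670,107)]),.155))
print('foot mug handle dir', atz(D,155+60/6.667,220+510/6.667,.044))
for n,p in dict(jarb=(313,316),jara=(387,204)).items(): print(n,atz(S,*p,.092))
print('mill',atz(S,210,178,.112))
print('knob scene/side', tri(S,(220+188/4,195+81/4),D,(250+203/5,190+58/5)))
print('dial', tri(S,(220+267/4,195+(400-300)/4),D,(250+97/5,190+103/5)))
E
```

```text
A p1 [0.54 0.29 0.18] 0.0116
A p2 [0.523 0.284 0.168] 0.029
A p3 [0.541 0.323 0.16 ] 0.0419
A p4 [0.523 0.318 0.143] 0.0003
B p1 [0.574 0.291 0.168] 0.0304
B p2 [0.556 0.284 0.157] 0.073
B p3 [0.577 0.325 0.147] 0.0001
B p4 [0.557 0.32  0.13 ] 0.0448
C p1 [0.545 0.27  0.161] 0.043
C p2 [0.527 0.263 0.147] 0.0012
C p3 [0.545 0.303 0.141] 0.0755
C p4 [0.527 0.298 0.122] 0.0322
D p1 [0.585 0.268 0.143] 0.0005
D p2 [0.566 0.261 0.13 ] 0.0449
D p3 [0.587 0.303 0.121] 0.0324
D p4 [0.568 0.297 0.102] 0.0141
mug side (array([0.55392201, 0.29249278]), np.float64(0.040503346326368775))
mug scene (array([0.55345985, 0.29307908]), np.float64(0.04111707630607018))
can scene (array([ 0.507198  , -0.28317373]), np.float64(0.06976544749739048))
can side (array([ 0.50217541, -0.27710008]), np.float64(0.07030187731999793))
foot mug handle dir [0.55886456 0.35261561 0.044     ]
jarb [ 0.76128869 -0.15982197  0.092     ]
jara [0.78579685 0.16649404 0.092     ]
mill [0.38913061 0.00587438 0.112     ]
knob scene/side (array([0.54985848, 0.00375751, 0.07558901]), np.float64(0.0009127626521996039))
dial (array([0.58911056, 0.03143644, 0.04507283]), np.float64(6.033807410360436e-05))
```

Brown stick tops lie at about A(0.523,0.318), B(0.577,0.325), C(0.527,0.263) and D(0.585,0.268), z≈0.145, which fits the expected height. The mug is at (0.554,0.293) and the canister at (0.505,-0.280). I'll go to stick A and grip it tangentially.

>>> {"method": "apply_moves", "body": {"commands": [[0.98,0.08,0,0],[0.98,0.08,0,0],[0.98,0.08,0,0],[0.98,0.08,0,0],[0.98,0.08,0,0]], "claw": 0.4}}

```text
clock: 0.57
eef_pos: [0.5078, 0.0988, 0.2529]
tool_rot: [0.707, 0.707, -0.0, -0.0]
ft_force: [1.4, -0.3, -0.6]
grip_width: 0.0509
grasp_force: 0.0
```

>>> {"method": "apply_moves", "body": {"commands": [[0.98,0.08,0,0],[0.98,0.08,0,0],[0.98,0.08,0,0],[0.98,0.08,0,0],[0.98,0.08,0,0]]}}

```text
clock: 0.98
eef_pos: [0.5158, 0.1969, 0.2529]
tool_rot: [0.707, 0.707, -0.0, -0.0]
ft_force: [-0.1, 0.2, 0.0]
grip_width: 0.0511
grasp_force: 0.0
```

>>> {"method": "apply_moves", "body": {"commands": [[0.98,0.08,0,0],[0.98,0.08,0,0],[0.98,0.08,0,0],[0.98,0.08,0,0],[0.98,0.08,0,0]]}}

```text
clock: 1.4
eef_pos: [0.5238, 0.2949, 0.2528]
tool_rot: [0.707, 0.707, -0.001, -0.0]
ft_force: [0.6, -0.6, 0.4]
grip_width: 0.0514
grasp_force: 0.0
```

>>> {"method": "apply_moves", "body": {"commands": [[0.98,0.08,0,0],[0,0,0,-0.11],[0,0,0,-0.11],[0,0,0,-0.11],[0,0,0,-0.11]]}}

```text
clock: 1.82
eef_pos: [0.5253, 0.3138, 0.2525]
tool_rot: [0.524, 0.852, -0.001, -0.0]
ft_force: [0.5, 0.1, 0.4]
grip_width: 0.051
grasp_force: 0.0
```

>>> {"method": "apply_moves", "body": {"commands": [[0,0,0,-0.11],[0,0,0,-0.11],[0,0,0,-0.11],[0,0,0,-0.08],[0,0,0,0]]}}

```text
clock: 2.23
eef_pos: [0.5254, 0.3135, 0.2527]
tool_rot: [0.333, 0.943, -0.0, -0.0]
ft_force: [0.2, 0.3, -0.3]
grip_width: 0.0512
grasp_force: 0.0
```

```bash
cat >> h.py <<'E'
def plan(T,yaw=None):
    """tool-axis shift (units of 20mm) to T; yaw = world angle (deg) of tool y -> roll units"""
    o=bot.get_obs();R=Ro.from_quat(o['tool_rot']).as_matrix();y=np.degrees(np.arctan2(R[1,1],R[0,1]))
    print('t',round(o['clock'],1),'tcp',np.round(o['eef_pos'],4),'yaw',round(y,1),'q',np.round(o['joint_pos'],2),'w',round(o['grip_width'],4),'gf',round(o['grasp_force'],1),'F',np.round(o['ft_force'],1))
    if yaw is not None: print('roll',round(-((yaw-y+90)%180-90)/60,3))
    if T is not None: print('shift now',np.round(R.T@(np.array(T)-o['eef_pos'])/.02,2))
E
python3 - <<'E'
from h import *
snap('wrist','w1');snap('scene','s1')
plan([.5256,.3155,.119],51)
E
```

```text
t 2.3 tcp [0.5255 0.3135 0.2529] yaw 50.9 q [ 0.54  0.47  0.33  1.44 -0.    1.22] w 0.0515 gf 0.0 F [-0.5 -0.1  0.1]
roll -0.002
shift now [0.05 0.09 6.69]
```

View pics/w1.png

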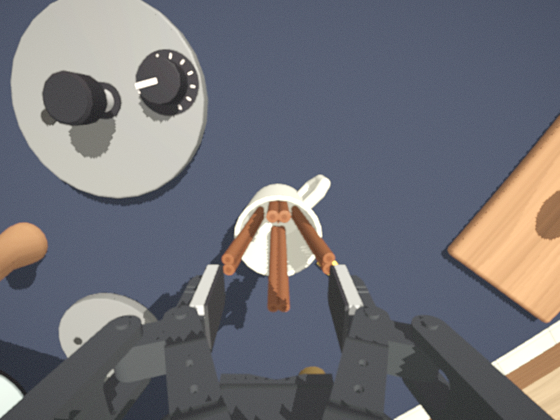

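The wrist picture shows the four stick tops at about (278,214), (330,265), (230,265) and (279,300), with the mug rim around (278,230). I'll check them against the predictions.

```bash
python3 - <<'E'
from h import *
W=load('w1')
for k,X in dict(A=(.523,.318,.143),B=(.577,.325,.147),C=(.527,.263,.147),D=(.585,.268,.143)).items(): print(k,proj(W,X))
for p in [(278,212),(330,265),(230,265),(279,301)]: print(p,np.round(atz(W,*p,.143),4))
E
```

```text
A [276.56517983 215.43995299]
B [326.76673453 262.7343289 ]
C [225.13372225 262.72028436]
D [276.53005316 305.93881656]
(278, 212) [0.5216 0.3206 0.143 ]
(330, 265) [0.5822 0.3251 0.143 ]
(230, 265) [0.532  0.2629 0.143 ]
(279, 301) [0.5825 0.2726 0.143 ]
```

>>> {"method": "apply_moves", "body": {"commands": [[0.13,0.12,0.95,0],[0,0,0.95,0],[0,0,0.95,0],[0,0,0.95,0],[0,0,0.95,0]]}}

```text
clock: 2.75
eef_pos: [0.525, 0.317, 0.1573]
tool_rot: [0.335, 0.942, -0.0, -0.0]
ft_force: [1.0, -0.3, 1.1]
grip_width: 0.0513
grasp_force: 0.0
```

>>> {"method": "apply_moves", "body": {"commands": [[0,0,0.95,0],[0,0,0.6,0],[0,0,0.4,0],[0,0,0,0],[0,0,0,0]]}}

```text
clock: 3.17
eef_pos: [0.5251, 0.3171, 0.1193]
tool_rot: [0.334, 0.943, -0.0, -0.0]
ft_force: [0.1, -0.1, 0.2]
grip_width: 0.0512
grasp_force: 0.0
```

>>> {"method": "apply_moves", "body": {"commands": [[0,0,0,0],[0,0,0,0],[0,0,0,0],[0,0,0,0],[0,0,0,0]], "claw": 1}}

```text
clock: 3.58
eef_pos: [0.5258, 0.3175, 0.1205]
tool_rot: [0.334, 0.943, 0.001, 0.001]
ft_force: [0.7, -0.3, 3.0]
grip_width: 0.0173
grasp_force: 58.4
```

```bash
python3 - <<'E'
from h import *
plan(None)
a=snap('side','d2')['image'];b=snap('wrist','w2')['image']
m=np.hstack([cv2.resize(a[150:330,140:310],(400,424)),cv2.resize(b,(400,300))[:, :] if 0 else cv2.resize(b[100:420,100:460],(400,424))])
cv2.imwrite('pics/m3.png',m)
E
```

```text
t 3.6 tcp [0.5258 0.3175 0.1205] yaw 51.0 q [ 0.54  0.54  0.11  1.13 -0.    1.22] w 0.0173 gf 58.4 F [ 0.7 -0.3  3. ]
```

View pics/m3.png

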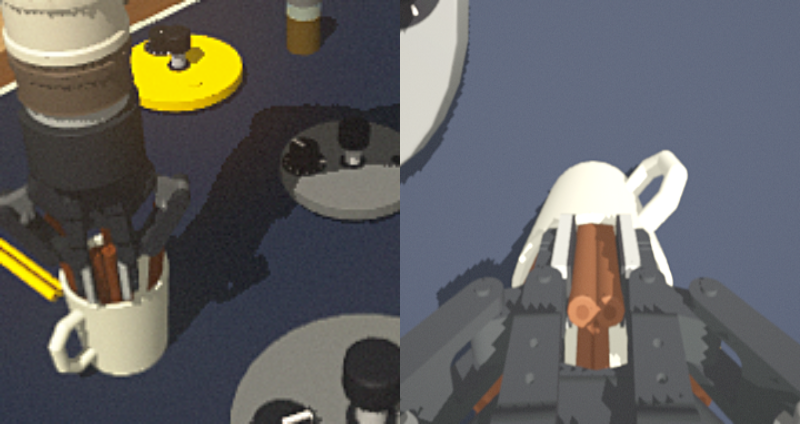

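>>> {"method": "apply_moves", "body": {"commands": [[0,0,-0.5,0],[0,0,-0.95,0],[0,0,-0.95,0],[0,0,-0.95,0],[0,0,-0.95,0]]}}

```text
clock: 4.1
eef_pos: [0.5246, 0.3168, 0.2062]
tool_rot: [0.334, 0.943, -0.0, -0.0]
ft_force: [-0.5, 1.0, -0.2]
grip_width: 0.0175
grasp_force: 58.4
```

>>> {"method": "apply_moves", "body": {"commands": [[0,0,-0.95,0],[0,0,-0.95,0],[0,0,-0.95,0],[0,0,-0.95,0],[0,0,-0.95,0]]}}

```text
clock: 4.52
eef_pos: [0.5246, 0.3168, 0.3015]
tool_rot: [0.334, 0.943, -0.0, -0.0]
ft_force: [0.2, -0.3, 0.6]
grip_width: 0.0177
grasp_force: 58.4
```

```bash
cat >> h.py <<'E'
import os
def moved(f,what,ref='scene0'):
    y0,y1,x0,x1=dict(can=(255,350,125,225),mugbase=(128,165,300,345))[what]
    c=snap('scene',f)['image'];a=cv2.imread(f'pics/{ref}.png')
    d=cv2.absdiff(a,c)[y0:y1,x0:x1].max(2)
    s,_=cv2.phaseCorrelate(a[y0:y1,x0:x1].mean(2),c[y0:y1,x0:x1].mean(2))
    print(what,'diff frac',(d>40).mean().round(3),'shift',np.round(s,1))
E
python3 - <<'E'
from h import *
moved('s3','can'); plan([.501,-.300,.31])
a=snap('side','d3')['image']; c=cv2.imread('pics/s3.png')
cv2.imwrite('pics/m4.png',np.hstack([cv2.resize(a[60:330,60:330],(400,400)),cv2.resize(c[0:200,200:400],(400,400))]))
E
```

```text
can diff frac 0.0 shift [-0.1  0.1]
t 4.6 tcp [0.5258 0.3175 0.306 ] yaw 51.0 q [0.54 0.46 0.46 1.56 0.   1.22] w 0.0172 gf 58.5 F [0.4 0.2 3.4]
shift now [-18.47 -24.77  -0.31]
```

View pics/m4.png

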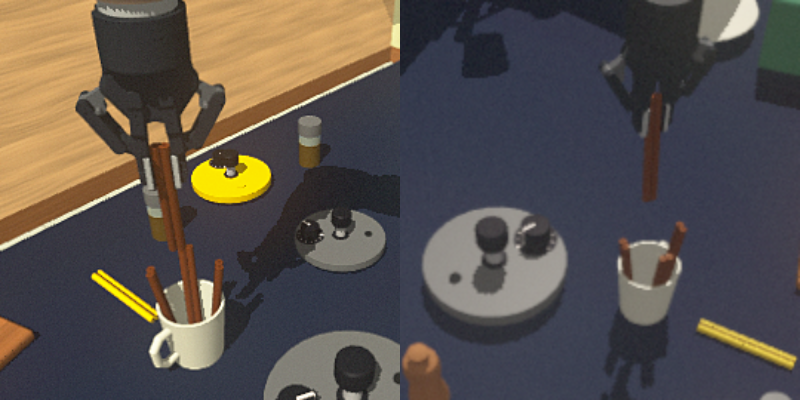

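The picture shows one stick held and lifted clear, with three left in the standing mug. Now over to the canister.

>>> {"method": "apply_moves", "body": {"commands": [[-0.74,-0.99,0,0],[-0.74,-0.99,0,0],[-0.74,-0.99,0,0],[-0.74,-0.99,0,0],[-0.74,-0.99,0,0]]}}

```text
clock: 5.03
eef_pos: [0.5194, 0.1924, 0.2992]
tool_rot: [0.334, 0.943, -0.001, -0.001]
ft_force: [0.2, 0.4, 0.1]
grip_width: 0.0178
grasp_force: 58.5
```

>>> {"method": "apply_moves", "body": {"commands": [[-0.74,-0.99,0,0],[-0.74,-0.99,0,0],[-0.74,-0.99,0,0],[-0.74,-0.99,0,0],[-0.74,-0.99,0,0]]}}

```text
clock: 5.45
eef_pos: [0.5146, 0.0688, 0.2994]
tool_rot: [0.334, 0.943, -0.0, -0.001]
ft_force: [0.5, 0.6, -0.1]
grip_width: 0.0176
grasp_force: 58.5
```

>>> {"method": "apply_moves", "body": {"commands": [[-0.74,-0.99,0,0],[-0.74,-0.99,0,0],[-0.74,-0.99,0,0],[-0.74,-0.99,0,0],[-0.74,-0.99,0,0]]}}

```text
clock: 5.87
eef_pos: [0.5098, -0.0545, 0.2994]
tool_rot: [0.334, 0.943, -0.0, -0.001]
ft_force: [0.5, -0.1, -0.8]
grip_width: 0.0178
grasp_force: 58.5
```

>>> {"method": "apply_moves", "body": {"commands": [[-0.74,-0.99,0,0],[-0.74,-0.99,0,0],[-0.74,-0.99,0,0],[-0.74,-0.99,0,0],[-0.74,-0.99,0,0]]}}

```text
clock: 6.28
eef_pos: [0.505, -0.1779, 0.2993]
tool_rot: [0.334, 0.943, 0.0, -0.001]
ft_force: [0.7, 0.8, -1.1]
grip_width: 0.0178
grasp_force: 58.5
```

>>> {"method": "apply_moves", "body": {"commands": [[-0.74,-0.99,0,0],[-0.74,-0.99,0,0],[-0.74,-0.99,0,0],[-0.74,-0.99,0,0],[-0.74,-0.99,0,0]]}}

```text
clock: 6.7
eef_pos: [0.5003, -0.3013, 0.2992]
tool_rot: [0.334, 0.943, 0.0, -0.001]
ft_force: [0.4, -0.1, -0.5]
grip_width: 0.0177
grasp_force: 58.5
```

```bash
python3 - <<'E'
from h import *
plan([.501,-.300,.148])
c=snap('scene','s4')['image'];a=snap('side','d4')['image']
cv2.imwrite('pics/m5.png',np.hstack([cv2.resize(c[150:350,50:250],(400,400)),cv2.resize(a[20:220,300:500],(400,400))]))
E
```

```text
t 6.7 tcp [ 0.5003 -0.3013  0.2992] yaw 51.0 q [-0.54  0.4   0.35  1.52  0.    0.14] w 0.0177 gf 58.5 F [ 0.4 -0.1 -0.5]
shift now [-0.    0.07  7.56]
```

View pics/m5.png

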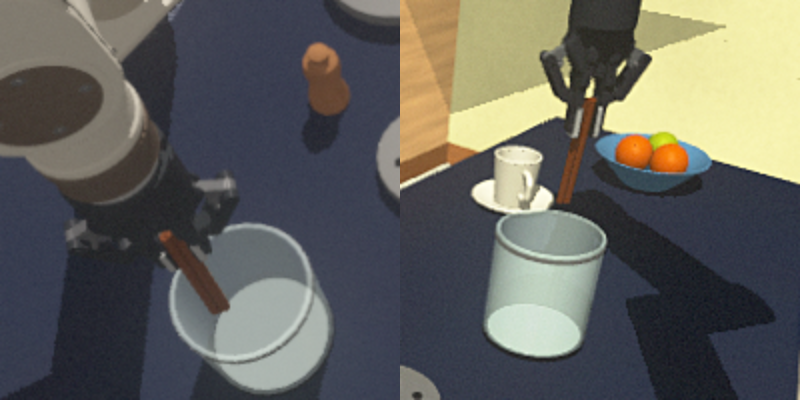

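The stick hangs over the canister mouth and the canister is in place. I'll lower the stick, release it, rise, then go back for D.

>>> {"method": "apply_moves", "body": {"commands": [[0,0,0.95,0],[0,0,0.95,0],[0,0,0.95,0],[0,0,0.95,0],[0,0,0.95,0]]}}

```text
clock: 7.22
eef_pos: [0.5005, -0.2992, 0.2038]
tool_rot: [0.334, 0.943, 0.0, -0.001]
ft_force: [0.2, -0.4, -0.1]
grip_width: 0.0172
grasp_force: 58.5
```

>>> {"method": "apply_moves", "body": {"commands": [[0,0,0.95,0],[0,0,0.95,0],[0,0,0.95,0],[0,0,0.6,0],[0,0,0,0]]}}

```text
clock: 7.63
eef_pos: [0.4986, -0.298, 0.1324]
tool_rot: [0.333, 0.943, 0.001, -0.004]
ft_force: [-0.6, 0.4, 0.0]
grip_width: 0.017
grasp_force: 58.5
```

>>> {"method": "apply_moves", "body": {"commands": [[0,0,0,0],[0,0,0,0],[0,0,0,0],[0,0,0,0],[0,0,0,0]], "claw": 0.6}}

```text
clock: 8.05
eef_pos: [0.5016, -0.3007, 0.1373]
tool_rot: [0.334, 0.943, -0.0, 0.001]
ft_force: [-0.1, -0.6, -0.7]
grip_width: 0.0339
grasp_force: 0.0
```

>>> {"method": "apply_moves", "body": {"commands": [[0,0,-0.5,0],[0,0,-0.95,0],[0,0,-0.95,0],[0,0,-0.95,0],[0,0,-0.95,0]]}}

```text
clock: 8.47
eef_pos: [0.5012, -0.3005, 0.2243]
tool_rot: [0.334, 0.943, -0.0, 0.001]
ft_force: [0.4, 0.6, 0.4]
grip_width: 0.0337
grasp_force: 0.0
```

```bash
python3 - <<'E'
from h import *
plan([.5812,.272,.25],51)
c=snap('scene','s5')['image'];moved('s5b','mugbase')
cv2.imwrite('pics/m6.png',np.hstack([cv2.resize(c[200:360,90:250],(400,400)),cv2.resize(c[80:180,280:380],(400,400))]))
E
```

```text
t 8.5 tcp [ 0.5012 -0.3005  0.2243] yaw 51.0 q [-0.54  0.42  0.18  1.33  0.    0.14] w 0.0337 gf 0.0 F [0.4 0.6 0.4]
roll -0.0
shift now [14.91 24.76 -1.29]
mugbase diff frac 0.054 shift [ 0.6 -0.1]
```

View pics/m6.png

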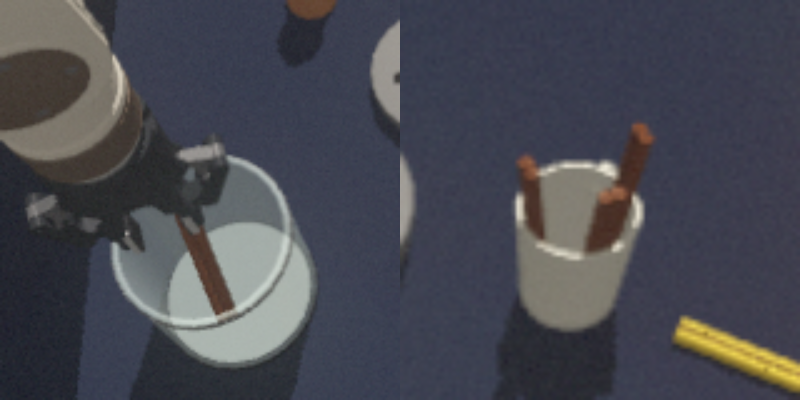

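The stick stands leaning in the canister, and the other three tops in the mug are unchanged at (333,129), (340,113) and (312,120). Next is stick D.

>>> {"method": "apply_moves", "body": {"commands": [[0.6,0.99,0,0],[0.6,0.99,0,0],[0.6,0.99,0,0],[0.6,0.99,0,0],[0.6,0.99,0,0]], "claw": 0.4}}

```text
clock: 8.98
eef_pos: [0.5165, -0.1847, 0.222]
tool_rot: [0.334, 0.943, 0.0, -0.0]
ft_force: [0.9, 0.2, -0.8]
grip_width: 0.0514
grasp_force: 0.0
```

>>> {"method": "apply_moves", "body": {"commands": [[0.6,0.99,0,0],[0.6,0.99,0,0],[0.6,0.99,0,0],[0.6,0.99,0,0],[0.6,0.99,0,0]]}}

```text
clock: 9.4
eef_pos: [0.5322, -0.0699, 0.2221]
tool_rot: [0.334, 0.943, -0.0, -0.0]
ft_force: [0.3, 0.7, 0.3]
grip_width: 0.0511
grasp_force: 0.0
```

>>> {"method": "apply_moves", "body": {"commands": [[0.6,0.99,0,0],[0.6,0.99,0,0],[0.6,0.99,0,0],[0.6,0.99,0,0],[0.6,0.99,0,0]]}}

```text
clock: 9.82
eef_pos: [0.5479, 0.0447, 0.222]
tool_rot: [0.334, 0.943, -0.0, -0.0]
ft_force: [0.6, 0.5, -0.2]
grip_width: 0.0512
grasp_force: 0.0
```

>>> {"method": "apply_moves", "body": {"commands": [[0.6,0.99,0,0],[0.6,0.99,0,0],[0.6,0.99,0,0],[0.6,0.99,0,0],[0.6,0.99,0,0]]}}

```text
clock: 10.23
eef_pos: [0.5636, 0.1594, 0.222]
tool_rot: [0.334, 0.943, -0.0, -0.0]
ft_force: [1.0, -0.4, -0.1]
grip_width: 0.0514
grasp_force: 0.0
```

>>> {"method": "apply_moves", "body": {"commands": [[0.6,0.99,0,0],[0.6,0.99,0,0],[0.6,0.99,0,0],[0.6,0.99,0,0],[0.51,0.99,0,0]]}}

```text
clock: 10.65
eef_pos: [0.5805, 0.2731, 0.2219]
tool_rot: [0.334, 0.943, -0.0, -0.0]
ft_force: [0.3, -0.1, 0.1]
grip_width: 0.0514
grasp_force: 0.0
```

```bash
python3 - <<'E'
from h import *
W=snap('wrist','w6')['image'];plan([.5812,.2723,.119],51)
c=load('w6')
for k,X in dict(B=(.580,.325,.147),C=(.5295,.263,.147),D=(.584,.270,.143)).items():
    p=proj(c,X);print(k,p);cv2.circle(W,(int(p[0]),int(p[1])),3,(0,255,0),-1)
cv2.imwrite('pics/m7.png',W)
E
```

```text
t 10.7 tcp [0.581  0.2773 0.2214] yaw 51.2 q [0.44 0.55 0.38 1.4  0.   1.12] w 0.0507 gf 0.0 F [1.3 2.  0.3]
roll 0.004
shift now [-0.17 -0.2   5.12]
B [337.24382941 189.51283785]
C [209.91067593 189.05538123]
D [273.334766   242.67133266]
```

View pics/m7.png

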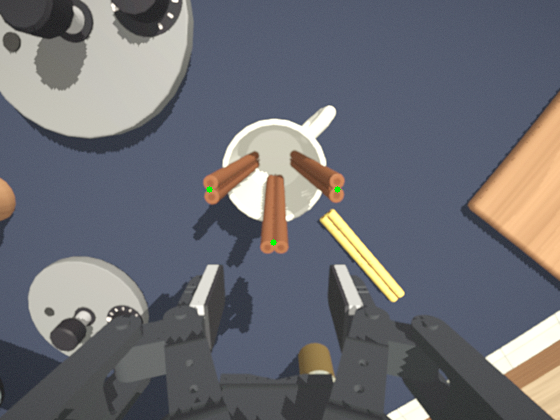

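All predictions match the tops in the wrist view. I'll take D.

>>> {"method": "apply_moves", "body": {"commands": [[-0.05,-0.05,0.95,0],[0,0,0.95,0],[0,0,0.95,0],[0,0,0.95,0],[0,0,0.95,0]]}}

```text
clock: 11.12
eef_pos: [0.5807, 0.2702, 0.126]
tool_rot: [0.334, 0.943, -0.0, -0.0]
ft_force: [0.3, 0.8, -1.1]
grip_width: 0.0514
grasp_force: 0.0
```

>>> {"method": "apply_moves", "body": {"commands": [[0,0,0.4,0],[0,0,0,0],[0,0,0,0],[0,0,0,0],[0,0,0,0]]}}

```text
clock: 11.53
eef_pos: [0.582, 0.2709, 0.121]
tool_rot: [0.334, 0.943, 0.001, 0.001]
ft_force: [0.8, 0.9, 0.2]
grip_width: 0.051
grasp_force: 0.0
```

>>> {"method": "apply_moves", "body": {"commands": [[0,0,0,0],[0,0,0,0],[0,0,0,0],[0,0,0,0],[0,0,0,0]], "claw": 1}}

```text
clock: 11.95
eef_pos: [0.5814, 0.2706, 0.1201]
tool_rot: [0.334, 0.943, 0.0, 0.001]
ft_force: [-1.0, -0.1, 3.4]
grip_width: 0.0171
grasp_force: 58.4
```

>>> {"method": "apply_moves", "body": {"commands": [[0,0,-0.5,0],[0,0,-0.95,0],[0,0,-0.95,0],[0,0,-0.95,0],[0,0,-0.95,0]]}}

```text
clock: 12.37
eef_pos: [0.5808, 0.2704, 0.2065]
tool_rot: [0.334, 0.943, -0.0, -0.0]
ft_force: [0.2, 0.4, 0.1]
grip_width: 0.0175
grasp_force: 58.5
```

>>> {"method": "apply_moves", "body": {"commands": [[0,0,-0.95,0],[0,0,-0.95,0],[0,0,-0.95,0],[0,0,-0.95,0],[0,0,-0.95,0]]}}

```text
clock: 12.78
eef_pos: [0.5807, 0.2704, 0.3017]
tool_rot: [0.334, 0.943, -0.0, -0.0]
ft_force: [1.0, 0.5, -0.8]
grip_width: 0.0175
grasp_force: 58.5
```

```bash
python3 - <<'E'
from h import *
moved('s7','can','s5'); moved('s7b','can'); 
r=np.array([.78,-.63]);t=np.array([.63,.78]);T=np.array([.5047,-.2801])+.018*t-.01*r;print(T)
plan([*T,.305],51)
E
```

```text
can diff frac 0.08 shift [0.  0.2]
can diff frac 0.054 shift [-0.1  0. ]
[ 0.50824 -0.25976]
t 12.9 tcp [0.5822 0.2711 0.3049] yaw 51.0 q [0.44 0.53 0.56 1.6  0.   1.12] w 0.0176 gf 58.5 F [ 0.3  0.1 -0.3]
roll 0.0
shift now [-13.83 -22.95  -0.12]
```

>>> {"method": "apply_moves", "body": {"commands": [[-0.6,-1,0,0],[-0.6,-1,0,0],[-0.6,-1,0,0],[-0.6,-1,0,0],[-0.6,-1,0,0]]}}

```text
clock: 13.3
eef_pos: [0.5639, 0.154, 0.2993]
tool_rot: [0.334, 0.943, -0.0, -0.001]
ft_force: [0.1, -0.8, 0.4]
grip_width: 0.0176
grasp_force: 58.6
```

>>> {"method": "apply_moves", "body": {"commands": [[-0.6,-1,0,0],[-0.6,-1,0,0],[-0.6,-1,0,0],[-0.6,-1,0,0],[-0.6,-1,0,0]]}}

```text
clock: 13.72
eef_pos: [0.5476, 0.0385, 0.2995]
tool_rot: [0.334, 0.943, -0.0, -0.001]
ft_force: [0.4, 0.7, 0.4]
grip_width: 0.0174
grasp_force: 58.4
```

>>> {"method": "apply_moves", "body": {"commands": [[-0.6,-1,0,0],[-0.6,-1,0,0],[-0.6,-1,0,0],[-0.6,-1,0,0],[-0.6,-1,0,0]]}}

```text
clock: 14.13
eef_pos: [0.5313, -0.0769, 0.2995]
tool_rot: [0.334, 0.943, -0.0, -0.001]
ft_force: [-0.5, -0.6, 0.3]
grip_width: 0.0175
grasp_force: 58.4
```

>>> {"method": "apply_moves", "body": {"commands": [[-0.6,-1,0,0],[-0.6,-1,0,0],[-0.6,-1,0,0],[-0.6,-1,0,0],[-0.6,-1,0,0]]}}

```text
clock: 14.55
eef_pos: [0.515, -0.1923, 0.2995]
tool_rot: [0.334, 0.943, 0.0, -0.001]
ft_force: [1.0, -0.4, -0.6]
grip_width: 0.0174
grasp_force: 58.4
```

>>> {"method": "apply_moves", "body": {"commands": [[-0.6,-1,0,0],[-0.6,-1,0,0],[-0.6,-0.95,0,0],[0,0,0,0],[0,0,0,0]]}}

```text
clock: 14.97
eef_pos: [0.506, -0.2607, 0.2992]
tool_rot: [0.335, 0.942, 0.0, -0.001]
ft_force: [-0.2, 1.0, -1.1]
grip_width: 0.0174
grasp_force: 58.5
```

```bash
python3 - <<'E'
from h import *
plan([.508,-.260,.135],51)
c=snap('scene','s8')['image']
cv2.imwrite('pics/m8.png',np.hstack([cv2.resize(c[180:360,70:250],(400,400))]))
E
```

```text
t 15.0 tcp [ 0.506  -0.2607  0.2992] yaw 50.9 q [-0.48  0.37  0.3   1.51  0.    0.21] w 0.0174 gf 58.5 F [-0.2  1.  -1.1]
roll -0.002
shift now [-0.07  0.09  8.21]
```

View pics/m8.png

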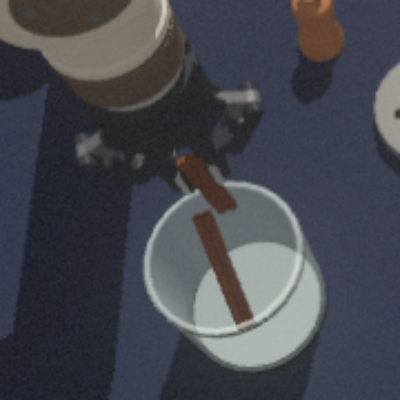

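Stick A leans in the canister, stick D is held above it, clear. Lowering and releasing.

>>> {"method": "apply_moves", "body": {"commands": [[0,0.05,0.95,0],[0,0,0.95,0],[0,0,0.95,0],[0,0,0.95,0],[0,0,0.95,0]]}}

```text
clock: 15.43
eef_pos: [0.5074, -0.2575, 0.2044]
tool_rot: [0.333, 0.943, 0.0, -0.0]
ft_force: [-0.8, 0.8, -1.4]
grip_width: 0.0173
grasp_force: 58.5
```

>>> {"method": "apply_moves", "body": {"commands": [[0,0,0.95,0],[0,0,0.95,0],[0,0,0.95,0],[0,0,0.5,0],[0,0,0,0]]}}

```text
clock: 15.85
eef_pos: [0.5057, -0.2571, 0.1356]
tool_rot: [0.333, 0.943, 0.0, -0.003]
ft_force: [0.1, 0.7, -0.7]
grip_width: 0.0173
grasp_force: 58.5
```

>>> {"method": "apply_moves", "body": {"commands": [[0,0,0,0],[0,0,0,0],[0,0,0,0],[0,0,0,0],[0,0,0,0]], "claw": 0.6}}

```text
clock: 16.27
eef_pos: [0.5078, -0.2594, 0.1393]
tool_rot: [0.334, 0.943, -0.0, 0.001]
ft_force: [0.6, -0.3, 0.1]
grip_width: 0.0343
grasp_force: 0.0
```

>>> {"method": "apply_moves", "body": {"commands": [[0,0,-0.5,0],[0,0,-0.95,0],[0,0,-0.95,0],[0,0,-0.95,0],[0,0,-0.95,0]]}}

```text
clock: 16.68
eef_pos: [0.5073, -0.2592, 0.2263]
tool_rot: [0.334, 0.943, -0.0, 0.0]
ft_force: [0.2, -0.6, -0.0]
grip_width: 0.0343
grasp_force: 0.0
```

```bash
python3 - <<'E'
from h import *
print('B,C top est'); moved('s9','mugbase','s5b')
a=cv2.imread('pics/s9.png')[85:135,300:350].astype(int);b=cv2.imread('pics/s5b.png')[85:135,300:350].astype(int)
print((np.abs(a-b).max(2)>40).mean())
plan([.5775,.3221,.222],-35)
o=bot.get_obs()['eef_pos'];print(np.round((np.array([.5775,.3221,.222])-o)/.02,2))
E
```

```text
B,C top est
mugbase diff frac 0.034 shift [ 0.5 -0.3]
0.01
t 16.7 tcp [ 0.5091 -0.2601  0.2307] yaw 51.0 q [-0.47  0.39  0.15  1.33  0.    0.21] w 0.0341 gf 0.0 F [ 0.7 -0.4  2.7]
roll 1.433
shift now [15.67 24.77  0.35]
[ 3.42 29.11 -0.44]
```

Two are done. I'll rotate for B and C and head back to the mug.

>>> {"method": "apply_moves", "body": {"commands": [[0,0,0,0.119],[0,0,0,0.119],[0,0,0,0.119],[0,0,0,0.119],[0,0,0,0.119]], "claw": 0.4}}

```text
clock: 17.15
eef_pos: [0.5074, -0.2593, 0.2251]
tool_rot: [0.609, 0.793, 0.0, 0.001]
ft_force: [-0.1, -0.3, -0.2]
grip_width: 0.051
grasp_force: 0.0
```

>>> {"method": "apply_moves", "body": {"commands": [[0,0,0,0.119],[0,0,0,0.119],[0,0,0,0.119],[0,0,0,0.119],[0,0,0,0.119]]}}

```text
clock: 17.57
eef_pos: [0.5074, -0.2593, 0.2251]
tool_rot: [0.823, 0.568, 0.0, 0.0]
ft_force: [-0.4, -0.4, -0.2]
grip_width: 0.0511
grasp_force: 0.0
```

>>> {"method": "apply_moves", "body": {"commands": [[0,0,0,0.119],[0,0,0,0.119],[0,0,0,0],[0.99,-0.53,0,0],[0.99,-0.53,0,0]]}}

```text
clock: 17.98
eef_pos: [0.5124, -0.215, 0.2247]
tool_rot: [0.886, 0.465, 0.0, 0.0]
ft_force: [0.0, 0.4, -0.5]
grip_width: 0.0515
grasp_force: 0.0
```

>>> {"method": "apply_moves", "body": {"commands": [[0.99,-0.53,0,0],[0.99,-0.53,0,0],[0.99,-0.53,0,0],[0.99,-0.53,0,0],[0.99,-0.53,0,0]]}}

```text
clock: 18.4
eef_pos: [0.5252, -0.1019, 0.2249]
tool_rot: [0.885, 0.466, 0.0, 0.0]
ft_force: [0.6, 0.1, -0.0]
grip_width: 0.0513
grasp_force: 0.0
```

>>> {"method": "apply_moves", "body": {"commands": [[0.99,-0.53,0,0],[0.99,-0.53,0,0],[0.99,-0.53,0,0],[0.99,-0.53,0,0],[0.99,-0.53,0,0]]}}

```text
clock: 18.82
eef_pos: [0.538, 0.0097, 0.2249]
tool_rot: [0.885, 0.466, 0.0, 0.0]
ft_force: [0.8, -1.1, -0.4]
grip_width: 0.0512
grasp_force: 0.0
```

>>> {"method": "apply_moves", "body": {"commands": [[0.99,-0.53,0,0],[0.99,-0.53,0,0],[0.99,-0.53,0,0],[0.99,-0.53,0,0],[0.99,-0.53,0,0]]}}

```text
clock: 19.23
eef_pos: [0.5508, 0.1213, 0.2249]
tool_rot: [0.885, 0.466, 0.0, 0.0]
ft_force: [1.1, -0.9, -0.3]
grip_width: 0.0512
grasp_force: 0.0
```

```bash
python3 - <<'E'
from h import *
plan([.5778,.3221,.222],-35)
c=snap('scene','s10')['image'];cv2.imwrite('pics/m9.png',np.hstack([cv2.resize(c[240:360,120:240],(400,400)),cv2.resize(c[80:180,280:380],(400,400))]))
E
```

```text
t 19.2 tcp [0.5508 0.1213 0.2249] yaw -34.5 q [ 0.22  0.38  0.12  1.31 -0.    2.39] w 0.0512 gf 0.0 F [ 1.1 -0.9 -0.3]
roll 0.009
shift now [ 9.04 -4.57  0.15]
```

View pics/m9.png

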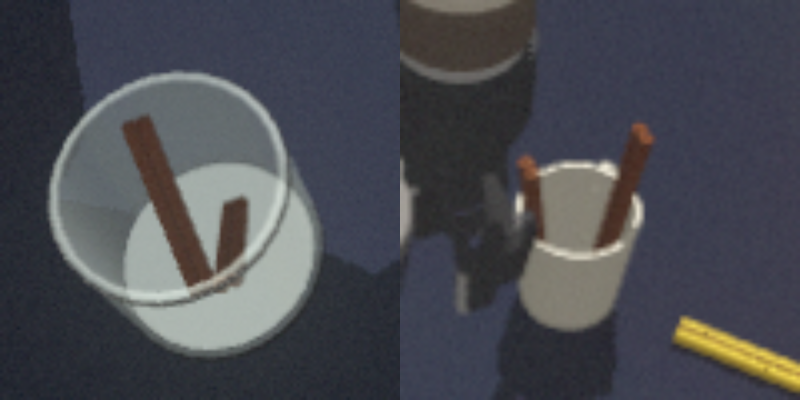

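Both sticks are inside the canister, and B and C are unchanged in the mug. Taking B.

>>> {"method": "apply_moves", "body": {"commands": [[1,-0.51,0,0],[1,-0.51,0,0],[1,-0.51,0,0],[1,-0.51,0,0],[1,-0.51,0,0]]}}

```text
clock: 19.7
eef_pos: [0.5657, 0.2324, 0.2248]
tool_rot: [0.885, 0.466, 0.0, 0.0]
ft_force: [1.0, 0.1, -0.6]
grip_width: 0.0513
grasp_force: 0.0
```

>>> {"method": "apply_moves", "body": {"commands": [[1,-0.51,0,0],[1,-0.51,0,0],[1,-0.51,0,0],[1,-0.51,0,0],[0,0,0,0]]}}

```text
clock: 20.12
eef_pos: [0.5775, 0.3244, 0.224]
tool_rot: [0.884, 0.467, 0.001, -0.001]
ft_force: [-1.0, -0.2, -0.7]
grip_width: 0.0509
grasp_force: 0.0
```

>>> {"method": "apply_moves", "body": {"commands": [[0,0,0.95,0],[0,0,0.95,0],[0,0,0.95,0],[0,0,0.95,0],[0,0,0.95,0]]}}

```text
clock: 20.53
eef_pos: [0.5776, 0.3198, 0.1289]
tool_rot: [0.885, 0.465, 0.0, 0.0]
ft_force: [-0.0, 0.5, -0.7]
grip_width: 0.0515
grasp_force: 0.0
```

>>> {"method": "apply_moves", "body": {"commands": [[0,0,0.5,0],[0,0,0,0],[0,0,0,0],[0,0,0,0],[0,0,0,0]]}}

```text
clock: 20.95
eef_pos: [0.5786, 0.3209, 0.1212]
tool_rot: [0.886, 0.464, 0.002, -0.0]
ft_force: [-0.5, -0.9, 0.3]
grip_width: 0.0511
grasp_force: 0.0
```

>>> {"method": "apply_moves", "body": {"commands": [[0,0,0,0],[0,0,0,0],[0,0,0,0],[0,0,0,0],[0,0,0,0]], "claw": 1}}

```text
clock: 21.37
eef_pos: [0.5779, 0.3206, 0.12]
tool_rot: [0.886, 0.464, 0.001, 0.0]
ft_force: [-0.2, -1.0, 3.3]
grip_width: 0.0177
grasp_force: 58.4
```

>>> {"method": "apply_moves", "body": {"commands": [[0,0,-0.5,0],[0,0,-0.95,0],[0,0,-0.95,0],[0,0,-0.95,0],[0,0,-0.95,0]]}}

```text
clock: 21.78
eef_pos: [0.5773, 0.3205, 0.2066]
tool_rot: [0.886, 0.464, -0.0, -0.0]
ft_force: [0.0, 0.1, -0.4]
grip_width: 0.0171
grasp_force: 58.4
```

>>> {"method": "apply_moves", "body": {"commands": [[0,0,-0.95,0],[0,0,-0.95,0],[0,0,-0.95,0],[0,0,-0.95,0],[0,0,-0.95,0]]}}

```text
clock: 22.2
eef_pos: [0.5773, 0.3204, 0.3018]
tool_rot: [0.886, 0.464, 0.0, -0.0]
ft_force: [-0.2, 0.7, -0.1]
grip_width: 0.017
grasp_force: 58.4
```

```bash
python3 - <<'E'
from h import *
moved('s11','can','s10')
r=np.array([.58,.81]);t=np.array([-.81,.58]);T=np.array([.5047,-.2801])+.018*t-.01*r;print(T)
plan([*T,.305],-35)
E
```

```text
can diff frac 0.007 shift [ 0.  -0.1]
[ 0.48432 -0.27776]
t 22.2 tcp [0.5783 0.321  0.3065] yaw -34.7 q [0.51 0.58 0.65 1.63 0.   2.68] w 0.0177 gf 58.4 F [-0.3 -1.   3.2]
roll 0.005
shift now [-27.29  13.17  -0.06]
```

```bash
python3 - <<'E'
from h import *
c=load('s10')
for n,u,v in [('Atop',161.4,276.6),('Abot',181,325),('D1',190.8,300),('D2',187.5,325.5)]:
    for z in (.01,.06,.13): print(n,z,np.round(atz(c,u,v,z)[:2]-[.5047,-.2801],3))
E
```

```text
Atop 0.01 [-0.106  0.044]
Atop 0.06 [-0.082  0.035]
Atop 0.13 [-0.05   0.023]
Abot 0.01 [ 0.005 -0.025]
Abot 0.06 [ 0.022 -0.03 ]
Abot 0.13 [ 0.047 -0.037]
D1 0.01 [-0.011  0.034]
D1 0.06 [0.008 0.025]
D1 0.13 [0.033 0.014]
D2 0.01 [ 0.018 -0.018]
D2 0.06 [ 0.035 -0.023]
D2 0.13 [ 0.058 -0.031]
```

```bash
python3 - <<'E'
from h import *
plan([.499,-.3087,.305],-35)
E
```

```text
t 22.2 tcp [0.5783 0.321  0.3065] yaw -34.7 q [0.51 0.58 0.65 1.63 0.   2.68] w 0.0177 gf 58.4 F [-0.3 -1.   3.2]
roll 0.005
shift now [-28.15  14.65  -0.06]
```

>>> {"method": "apply_moves", "body": {"commands": [[-0.97,0.505,0,0],[-0.97,0.505,0,0],[-0.97,0.505,0,0],[-0.97,0.505,0,0],[-0.97,0.505,0,0]]}}

```text
clock: 22.67
eef_pos: [0.5634, 0.2111, 0.3005]
tool_rot: [0.886, 0.464, -0.0, -0.0]
ft_force: [0.0, 0.0, 0.4]
grip_width: 0.0176
grasp_force: 58.5
```

>>> {"method": "apply_moves", "body": {"commands": [[-0.97,0.505,0,0],[-0.97,0.505,0,0],[-0.97,0.505,0,0],[-0.97,0.505,0,0],[-0.97,0.505,0,0]]}}

```text
clock: 23.08
eef_pos: [0.5498, 0.1025, 0.3006]
tool_rot: [0.886, 0.464, 0.0, -0.0]
ft_force: [0.9, -0.1, 0.3]
grip_width: 0.0175
grasp_force: 58.5
```

>>> {"method": "apply_moves", "body": {"commands": [[-0.97,0.505,0,0],[-0.97,0.505,0,0],[-0.97,0.505,0,0],[-0.97,0.505,0,0],[-0.97,0.505,0,0]]}}

```text
clock: 23.5
eef_pos: [0.5361, -0.006, 0.3006]
tool_rot: [0.886, 0.464, 0.0, -0.0]
ft_force: [-1.0, -0.3, 0.3]
grip_width: 0.0173
grasp_force: 58.5
```

>>> {"method": "apply_moves", "body": {"commands": [[-0.97,0.505,0,0],[-0.97,0.505,0,0],[-0.97,0.505,0,0],[-0.97,0.505,0,0],[-0.97,0.505,0,0]]}}

```text
clock: 23.92
eef_pos: [0.5225, -0.1145, 0.3006]
tool_rot: [0.886, 0.464, 0.0, -0.0]
ft_force: [-0.3, -0.5, 0.3]
grip_width: 0.0174
grasp_force: 58.5
```

>>> {"method": "apply_moves", "body": {"commands": [[-0.97,0.505,0,0],[-0.97,0.505,0,0],[-0.97,0.505,0,0],[-0.97,0.505,0,0],[-0.97,0.505,0,0]]}}

```text
clock: 24.33
eef_pos: [0.5088, -0.223, 0.3006]
tool_rot: [0.886, 0.464, 0.0, 0.0]
ft_force: [0.6, 0.2, 0.3]
grip_width: 0.0173
grasp_force: 58.5
```

>>> {"method": "apply_moves", "body": {"commands": [[-0.97,0.505,0,0],[-0.97,0.505,0,0],[-0.97,0.505,0,0],[-0.97,0.505,0,0],[0,0,0,0]]}}

```text
clock: 24.75
eef_pos: [0.4974, -0.3123, 0.3]
tool_rot: [0.887, 0.462, -0.001, 0.001]
ft_force: [0.7, 0.9, -0.5]
grip_width: 0.0175
grasp_force: 58.5
```

```bash
python3 - <<'E'
from h import *
plan([.499,-.3087,.135],-35)
E
```

```text
t 24.8 tcp [ 0.4974 -0.3123  0.3   ] yaw -34.9 q [-0.56  0.41  0.36  1.52 -0.    1.62] w 0.0175 gf 58.5 F [ 0.7  0.9 -0.5]
roll 0.001
shift now [ 0.21 -0.04  8.25]
```

>>> {"method": "apply_moves", "body": {"commands": [[0.1,0,0.95,0],[0,0,0.95,0],[0,0,0.95,0],[0,0,0.95,0],[0,0,0.95,0]]}}

```text
clock: 25.17
eef_pos: [0.4994, -0.3065, 0.2047]
tool_rot: [0.886, 0.464, 0.0, -0.0]
ft_force: [-0.2, 0.6, -0.3]
grip_width: 0.0174
grasp_force: 58.5
```

>>> {"method": "apply_moves", "body": {"commands": [[0,0,0.95,0],[0,0,0.95,0],[0,0,0.95,0],[0,0,0.5,0],[0,0,0,0]]}}

```text
clock: 25.58
eef_pos: [0.4979, -0.3057, 0.1357]
tool_rot: [0.886, 0.464, -0.001, -0.002]
ft_force: [0.3, -0.1, -0.7]
grip_width: 0.0172
grasp_force: 58.5
```

>>> {"method": "apply_moves", "body": {"commands": [[0,0,0,0],[0,0,0,0],[0,0,0,0],[0,0,0,0],[0,0,0,0]], "claw": 0.6}}

```text
clock: 26.0
eef_pos: [0.5, -0.3075, 0.1393]
tool_rot: [0.886, 0.464, 0.0, 0.001]
ft_force: [-1.0, 0.0, 0.1]
grip_width: 0.0342
grasp_force: 0.0
```

>>> {"method": "apply_moves", "body": {"commands": [[0,0,-0.5,0],[0,0,-0.95,0],[0,0,-0.95,0],[0,0,-0.95,0],[0,0,-0.95,0]]}}

```text
clock: 26.42
eef_pos: [0.4994, -0.3072, 0.2263]
tool_rot: [0.886, 0.464, 0.0, 0.0]
ft_force: [0.1, 0.1, -0.5]
grip_width: 0.0341
grasp_force: 0.0
```

```bash
python3 - <<'E'
from h import *
moved('s12','mugbase','s5b')
a=cv2.imread('pics/s12.png')[85:135,300:325].astype(int);b=cv2.imread('pics/s5b.png')[85:135,300:325].astype(int)
print((np.abs(a-b).max(2)>40).mean())
plan([.5316,.266,.225],-35)
E
```

```text
mugbase diff frac 0.084 shift [ 0.5 -0.4]
0.0
t 26.5 tcp [ 0.5011 -0.3083  0.2308] yaw -34.7 q [-0.55  0.42  0.2   1.34  0.    1.62] w 0.0344 gf 0.0 F [ 1.5 -1.   3.4]
roll 0.005
shift now [ 24.48 -15.09   0.18]
```

>>> {"method": "apply_moves", "body": {"commands": [[0.98,-0.6,0,0],[0.98,-0.6,0,0],[0.98,-0.6,0,0],[0.98,-0.6,0,0],[0.98,-0.6,0,0]], "claw": 0.4}}

```text
clock: 26.88
eef_pos: [0.5059, -0.1916, 0.2252]
tool_rot: [0.886, 0.464, 0.0, 0.0]
ft_force: [-0.3, 0.1, -0.1]
grip_width: 0.0514
grasp_force: 0.0
```

>>> {"method": "apply_moves", "body": {"commands": [[0.98,-0.6,0,0],[0.98,-0.6,0,0],[0.98,-0.6,0,0],[0.98,-0.6,0,0],[0.98,-0.6,0,0]]}}

```text
clock: 27.3
eef_pos: [0.5124, -0.0767, 0.2251]
tool_rot: [0.886, 0.464, 0.0, 0.0]
ft_force: [-0.3, 0.6, 0.3]
grip_width: 0.0513
grasp_force: 0.0
```

>>> {"method": "apply_moves", "body": {"commands": [[0.98,-0.6,0,0],[0.98,-0.6,0,0],[0.98,-0.6,0,0],[0.98,-0.6,0,0],[0.98,-0.6,0,0]]}}

```text
clock: 27.72
eef_pos: [0.5188, 0.0381, 0.2252]
tool_rot: [0.886, 0.464, 0.001, 0.0]
ft_force: [-0.5, -0.6, -1.2]
grip_width: 0.0512
grasp_force: 0.0
```

>>> {"method": "apply_moves", "body": {"commands": [[0.98,-0.6,0,0],[0.98,-0.6,0,0],[0.98,-0.6,0,0],[0.98,-0.6,0,0],[0.98,-0.6,0,0]]}}

```text
clock: 28.13
eef_pos: [0.5252, 0.1529, 0.2252]
tool_rot: [0.886, 0.464, 0.001, 0.0]
ft_force: [0.2, -0.2, 0.3]
grip_width: 0.0514
grasp_force: 0.0
```

>>> {"method": "apply_moves", "body": {"commands": [[0.98,-0.6,0,0],[0.98,-0.6,0,0],[0.98,-0.6,0,0],[0.98,-0.6,0,0],[0.98,-0.6,0,0]]}}

```text
clock: 28.55
eef_pos: [0.5316, 0.2676, 0.2251]
tool_rot: [0.886, 0.464, 0.001, 0.0]
ft_force: [0.5, -0.0, 0.1]
grip_width: 0.0513
grasp_force: 0.0
```

>>> {"method": "apply_moves", "body": {"commands": [[0,0,0,0],[0,0,0,0],[0,0,0,0],[0,0,0,0],[0,0,0,0]]}}

```text
clock: 28.97
eef_pos: [0.5317, 0.2654, 0.2246]
tool_rot: [0.886, 0.464, 0.0, 0.0]
ft_force: [-0.3, -0.5, -0.5]
grip_width: 0.0513
grasp_force: 0.0
```

```bash
python3 - <<'E'
from h import *
plan([.5316,.266,.119],-35)
W=snap('wrist','w13')['image'];c=load('w13')
print(proj(c,(.5295,.263,.147)))
S=snap('scene','s13')['image']
p=proj(c,(.5295,.263,.147));cv2.circle(W,(int(p[0]),int(p[1])),2,(0,255,0),-1)
cv2.imwrite('pics/m10.png',np.hstack([cv2.resize(W[100:340,140:420],(467,400)),cv2.resize(S[250:350,125:208],(332,400))]))
E
```

```text
t 29.0 tcp [0.5317 0.2654 0.2246] yaw -34.8 q [ 0.46  0.44  0.22  1.35 -0.    2.64] w 0.0513 gf 0.0 F [-0.3 -0.5 -0.5]
roll 0.004
shift now [ 0.02 -0.02  5.28]
[275.15867859 243.50416003]
```

View pics/m10.png

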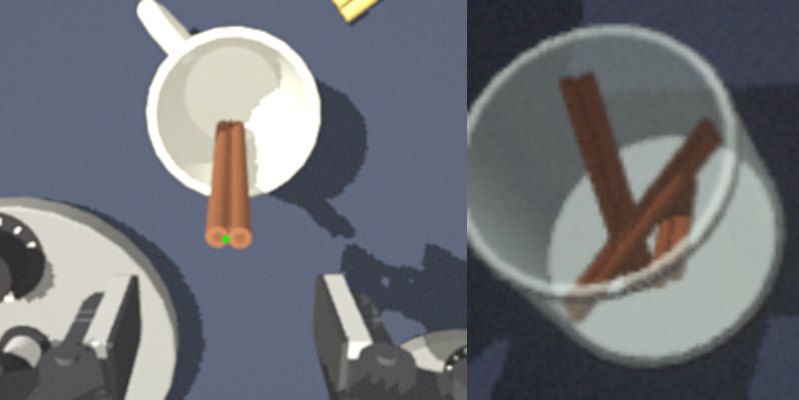

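Only the last stick is left, its top under the mark. The canister holds three, all below the rim.

>>> {"method": "apply_moves", "body": {"commands": [[0,0,0.95,0],[0,0,0.95,0],[0,0,0.95,0],[0,0,0.95,0],[0,0,0.95,0]]}}

```text
clock: 29.48
eef_pos: [0.5317, 0.2658, 0.1287]
tool_rot: [0.886, 0.464, 0.0, 0.0]
ft_force: [0.6, 0.5, 0.1]
grip_width: 0.0514
grasp_force: 0.0
```

>>> {"method": "apply_moves", "body": {"commands": [[0,0,0.5,0],[0,0,0,0],[0,0,0,0],[0,0,0,0],[0,0,0,0]]}}

```text
clock: 29.9
eef_pos: [0.5326, 0.2669, 0.1209]
tool_rot: [0.886, 0.464, 0.001, 0.0]
ft_force: [0.4, -0.0, -0.5]
grip_width: 0.0513
grasp_force: 0.0
```

>>> {"method": "apply_moves", "body": {"commands": [[0,0,0,0],[0,0,0,0],[0,0,0,0],[0,0,0,0],[0,0,0,0]], "claw": 1}}

```text
clock: 30.32
eef_pos: [0.5319, 0.2668, 0.12]
tool_rot: [0.886, 0.464, 0.001, -0.0]
ft_force: [0.2, -0.1, 3.7]
grip_width: 0.0172
grasp_force: 58.4
```

>>> {"method": "apply_moves", "body": {"commands": [[0,0,-0.5,0],[0,0,-0.95,0],[0,0,-0.95,0],[0,0,-0.95,0],[0,0,-0.95,0]]}}

```text
clock: 30.73
eef_pos: [0.5313, 0.2662, 0.2066]
tool_rot: [0.886, 0.464, -0.0, 0.0]
ft_force: [0.2, -0.7, 0.4]
grip_width: 0.0174
grasp_force: 58.5
```

>>> {"method": "apply_moves", "body": {"commands": [[0,0,-0.95,0],[0,0,-0.95,0],[0,0,-0.95,0],[0,0,-0.95,0],[0,0,-0.95,0]]}}

```text
clock: 31.15
eef_pos: [0.5312, 0.2662, 0.3018]
tool_rot: [0.886, 0.464, -0.0, 0.0]
ft_force: [-0.4, -0.2, 0.4]
grip_width: 0.0172
grasp_force: 58.5
```

>>> {"method": "apply_moves", "body": {"commands": [[-0.99,0.63,0,0],[-0.99,0.63,0,0],[-0.99,0.63,0,0],[-0.99,0.63,0,0],[-0.99,0.63,0,0]]}}

```text
clock: 31.57
eef_pos: [0.5266, 0.1481, 0.3008]
tool_rot: [0.886, 0.464, -0.0, 0.0]
ft_force: [0.7, -0.7, -0.4]
grip_width: 0.0177
grasp_force: 58.5
```

>>> {"method": "apply_moves", "body": {"commands": [[-0.99,0.63,0,0],[-0.99,0.63,0,0],[-0.99,0.63,0,0],[-0.99,0.63,0,0],[-0.99,0.63,0,0]]}}

```text
clock: 31.98
eef_pos: [0.522, 0.0307, 0.3009]
tool_rot: [0.886, 0.464, -0.0, 0.0]
ft_force: [0.6, 0.5, 0.0]
grip_width: 0.0173
grasp_force: 58.5
```

```bash
python3 - <<'E'
from h import *
plan([.5104,-.2515,.305],-35)
moved('s14','can','s13')
E
```

```text
t 32.0 tcp [0.522  0.0307 0.3009] yaw -34.7 q [ 0.06  0.27  0.17  1.47 -0.    2.23] w 0.0173 gf 58.5 F [0.6 0.5 0. ]
roll 0.005
shift now [-11.93   7.55  -0.2 ]
can diff frac 0.002 shift [ 0.  -0.1]
```

>>> {"method": "apply_moves", "body": {"commands": [[-0.99,0.63,0,0],[-0.99,0.63,0,0],[-0.99,0.63,0,0],[-0.99,0.63,0,0],[-0.99,0.63,0,0]]}}

```text
clock: 32.45
eef_pos: [0.5175, -0.0863, 0.3008]
tool_rot: [0.886, 0.464, -0.0, 0.0]
ft_force: [0.7, 0.5, -0.3]
grip_width: 0.0176
grasp_force: 58.5
```

>>> {"method": "apply_moves", "body": {"commands": [[-0.99,0.63,0,0],[-0.99,0.63,0,0],[-0.99,0.63,0,0],[-0.99,0.63,0,0],[-0.99,0.63,0,0]]}}

```text
clock: 32.87
eef_pos: [0.513, -0.2036, 0.3008]
tool_rot: [0.886, 0.464, -0.0, -0.0]
ft_force: [-0.5, -0.9, -0.4]
grip_width: 0.0171
grasp_force: 58.5
```

>>> {"method": "apply_moves", "body": {"commands": [[-0.99,0.63,0,0],[-0.99,0.63,0,0],[0,0,0,0],[0,0,0,0],[0,0,0,0]]}}

```text
clock: 33.28
eef_pos: [0.5115, -0.249, 0.3004]
tool_rot: [0.886, 0.464, -0.0, -0.0]
ft_force: [0.0, 0.3, 0.1]
grip_width: 0.0175
grasp_force: 58.6
```

>>> {"method": "apply_moves", "body": {"commands": [[0,0,0.95,0],[0,0,0.95,0],[0,0,0.95,0],[0,0,0.95,0],[0,0,0.95,0]]}}

```text
clock: 33.7
eef_pos: [0.5123, -0.2494, 0.2072]
tool_rot: [0.885, 0.465, 0.0, 0.003]
ft_force: [-2.7, -2.7, 3.5]
grip_width: 0.0156
grasp_force: 58.8
```

>>> {"method": "apply_moves", "body": {"commands": [[0,0,0.95,0],[0,0,0.95,0],[0,0,0.95,0],[0,0,0.5,0],[0,0,0,0]]}}

```text
clock: 34.12
eef_pos: [0.5098, -0.2498, 0.1378]
tool_rot: [0.886, 0.464, -0.003, 0.001]
ft_force: [-3.7, -3.1, 1.1]
grip_width: 0.014
grasp_force: 58.0
```

>>> {"method": "apply_moves", "body": {"commands": [[0,0,0,0],[0,0,0,0],[0,0,0,0],[0,0,0,0],[0,0,0,0]], "claw": 0.6}}

```text
clock: 34.53
eef_pos: [0.511, -0.2488, 0.1382]
tool_rot: [0.886, 0.464, -0.001, -0.001]
ft_force: [-4.4, -1.1, -0.6]
grip_width: 0.0342
grasp_force: 1.7
```

>>> {"method": "apply_moves", "body": {"commands": [[0,0,-0.5,0],[0,0,-0.95,0],[0,0,-0.95,0],[0,0,-0.95,0],[0,0,-0.95,0]]}}

```text
clock: 34.95
eef_pos: [0.513, -0.249, 0.2267]
tool_rot: [0.885, 0.465, 0.002, 0.001]
ft_force: [-0.1, 0.4, 0.3]
grip_width: 0.0346
grasp_force: 0.0
```

```bash
python3 - <<'E'
from h import *
plan([.55,.003,.16],0)
o=bot.get_obs()['eef_pos'];print(np.round((np.array([.55,.003,.16])-o)/.02,2))
E
```

```text
t 35.0 tcp [ 0.513  -0.249   0.2267] yaw -34.6 q [-0.45  0.39  0.14  1.32  0.    1.72] w 0.0346 gf 0.0 F [-0.1  0.4  0.3]
roll -0.577
shift now [11.41 -5.65  3.34]
[ 1.85 12.6  -3.33]
```

There was contact while lowering the last stick. I'll move toward the lid and look.

>>> {"method": "apply_moves", "body": {"commands": [[0,0,0,-0.115],[0,0,0,-0.115],[0,0,0,-0.115],[0,0,0,-0.115],[0,0,0,-0.115]]}}

```text
clock: 35.37
eef_pos: [0.5131, -0.2491, 0.226]
tool_rot: [0.706, 0.708, 0.001, 0.001]
ft_force: [0.4, -0.0, 0.2]
grip_width: 0.0342
grasp_force: 0.0
```

>>> {"method": "apply_moves", "body": {"commands": [[0.97,0.14,0,0],[0.97,0.14,0,0],[0.97,0.14,0,0],[0.97,0.14,0,0],[0.97,0.14,0,0]]}}

```text
clock: 35.78
eef_pos: [0.5274, -0.1511, 0.2259]
tool_rot: [0.708, 0.706, 0.002, 0.001]
ft_force: [0.4, -0.1, 1.1]
grip_width: 0.0342
grasp_force: 0.0
```

>>> {"method": "apply_moves", "body": {"commands": [[0.97,0.14,0,0],[0.97,0.14,0,0],[0.97,0.14,0,0],[0.97,0.14,0,0],[0.97,0.14,0,0]]}}

```text
clock: 36.2
eef_pos: [0.5416, -0.0538, 0.2259]
tool_rot: [0.708, 0.706, 0.002, 0.001]
ft_force: [0.2, 0.6, 0.5]
grip_width: 0.0343
grasp_force: 0.0
```

>>> {"method": "apply_moves", "body": {"commands": [[0.97,0.14,0,0],[0.97,0.14,0,0],[0.97,0.14,0,0],[0,0,0,0],[0,0,0,0]]}}

```text
clock: 36.62
eef_pos: [0.5498, 0.0042, 0.2255]
tool_rot: [0.707, 0.707, 0.001, 0.001]
ft_force: [1.1, 0.3, -0.3]
grip_width: 0.034
grasp_force: 0.0
```

```bash
python3 - <<'E'
from h import *
plan([.55,.003,.16],0)
S=snap('scene','s15')['image'];D=snap('side','d15')['image'];W=snap('wrist','w15')['image']
m=np.zeros((600,800,3),np.uint8)
m[:300,:400]=cv2.resize(S[245:350,110:250],(400,300),interpolation=cv2.INTER_CUBIC)
m[:300,400:]=cv2.resize(D[120:201,320:428],(400,300),interpolation=cv2.INTER_CUBIC)
m[300:,:400]=cv2.resize(W,(400,300));m[300:,400:]=cv2.resize(S[75:180,250:390],(400,300))
cv2.imwrite('pics/m11.png',m)
E
```

```text
t 36.6 tcp [0.5498 0.0042 0.2255] yaw -0.0 q [0.01 0.35 0.08 1.3  0.   1.58] w 0.034 gf 0.0 F [ 1.1  0.3 -0.3]
roll -0.0
shift now [-0.06  0.    3.28]
```

View pics/m11.png

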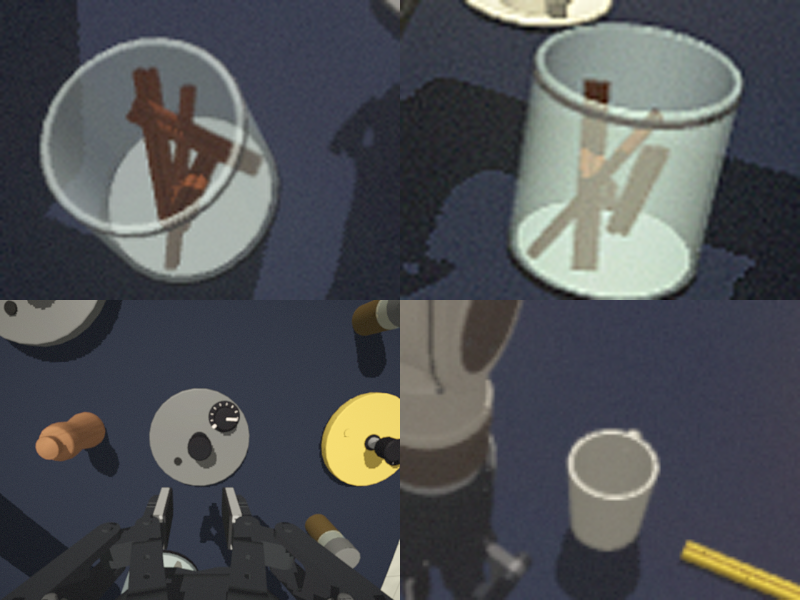

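All four sticks are inside the canister, the mug stands empty, and the canister has shifted a few mm. The lid at wrist (200,437) of the mosaic is untouched. I'll fit the rim, the cap and the dial precisely.

```bash
cat >> h.py <<'E'
from scipy.optimize import minimize
from scipy.ndimage import map_coordinates, gaussian_filter
A_=np.linspace(0,2*np.pi,180,endpoint=False)
def ring(c,g,x,y,z,r,sel=slice(None)):
    P=np.array([proj(c,(x+r*np.cos(a),y+r*np.sin(a),z)) for a in A_[sel]])
    return map_coordinates(g,[P[:,1],P[:,0]],order=1,mode='nearest')
def fit(f,x0,z,rp,rm,step=.012):
    """maximise brightness at radii rp minus radii rm"""
    c={k:v for k,v in load(f).items()};g=gaussian_filter(cv2.imread(f'pics/{f}.png').mean(2),.6)
    s=lambda p:-sum(np.minimum(ring(c,g,p[0],p[1],z,r),255).mean() for r in rp)/len(rp)+sum(ring(c,g,p[0],p[1],z,r).mean() for r in rm)/len(rm)
    G=[(x0[0]+i*.003,x0[1]+j*.003) for i in range(-5,6) for j in range(-5,6)]
    b=min(G,key=s);m=minimize(s,b,method='Nelder-Mead',options=dict(initial_simplex=[b,(b[0]+.002,b[1]),(b[0],b[1]+.002)],xatol=1e-5))
    return np.round(m.x,4),round(-m.fun,1)
E
python3 - <<'E'
from h import *
for f in ('scene0','side0'): print(f,'can',fit(f,(.505,-.28),.155,[.0675],[.062,.0735]))
off=lambda L,sx,sy,ox,oy,bx=0,by=0:[(ox+(x-bx)/sx,oy+(y-by)/sy) for x,y in L]
a=circ(load('s15'),off([(42,150),(247,125),(150,40),(140,234),(215,65),(70,75),(70,212),(205,205)],2.857,2.857,110,245),.155);print(a)
for f in ('s15','d15'): print(f,'can',fit(f,a[0],.155,[.0675],[.062,.0735]))
for f in ('scene0','side0','w15'): print(f,'lid',fit(f,(.55,.002),.024,[.071],[.076]))
c=load('w15');print('knob',atz(c,280,192,.07),'cam',-c['R'].T@c['t'])
print('Atop',tri(load('s15'),(161.5,270.2),load('d15'),(373.2,142.7)))
W=cv2.imread('pics/w15.png');S=cv2.imread('pics/d15.png');s=cv2.imread('pics/s15.png')
m=np.zeros((600,800,3),np.uint8)
m[:300,:400]=cv2.resize(W[117:267,200:400],(400,300),interpolation=cv2.INTER_CUBIC)
m[:300,400:]=cv2.resize(S[125:200,355:455],(400,300),interpolation=cv2.INTER_CUBIC)
m[300:,:400]=cv2.resize(W[135:180,285:345],(400,300),interpolation=cv2.INTER_CUBIC)
m[300:,400:]=cv2.resize(s[250:340,115:235],(400,300),interpolation=cv2.INTER_CUBIC)
cv2.imwrite('pics/m12.png',m)
E
```

```text
scene0 can (array([ 0.5041, -0.2813]), np.float64(61.8))
side0 can (array([ 0.5048, -0.2788]), np.float64(36.6))
(array([ 0.4840406 , -0.28778751]), np.float64(0.06996225325703186))
s15 can (array([ 0.4816, -0.2863]), np.float64(68.4))
d15 can (array([ 0.4822, -0.2833]), np.float64(38.8))
scene0 lid (array([ 0.5513, -0.    ]), np.float64(56.2))
side0 lid (array([0.5526, 0.0021]), np.float64(35.8))
w15 lid (array([0.5534, 0.001 ]), np.float64(77.3))
knob [0.55419691 0.01579808 0.07      ] cam [0.55035558 0.0826755  0.34574968]
Atop (array([ 0.47546338, -0.24490498,  0.16174522]), np.float64(0.02957892240572352))
```

View pics/m12.png

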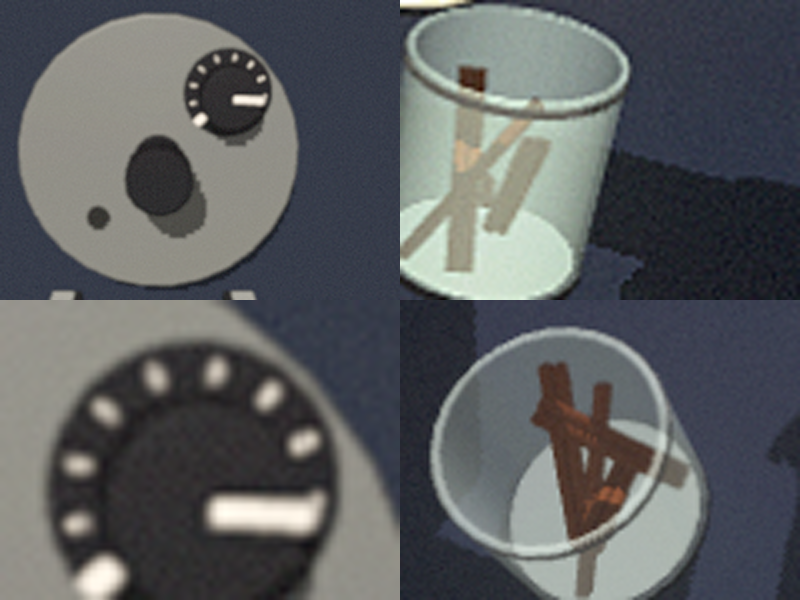

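I've now viewed 15 pictures, one over the limit of 14, so from here I work with numbers only. The last one shows four sticks in the canister, and the dial line pointing to the wrist image's right, with the zero mark at lower left. I'll check stick heights and the dial angle numerically.

```bash
python3 - <<'E'
from h import *
s,d=load('s15'),load('d15');cc=np.array([.482,-.285,0])
SE=dict(s1=(160.9,270.4),s2=(175.6,275.5),b1=(169.9,337),b2=(200.5,302.5),b3=(157,284.5),b4=(167.5,322),b5=(176.5,308.5))
DE=dict(t1=(373,142),t2=(388.7,150),t3=(391,161),e1=(355.8,187.5),e2=(379,182),e3=(370,192.5))
for k,p in SE.items():
    for l,q in DE.items():
        X,e=tri(s,p,d,q)
        if e<.012: print(k,l,np.round((X-cc)*1000),round(e*1000,1))
c=load('w15');W=lambda x,y:atz(c,285+x/6.667,135+(y-300)/6.667,.044)[:2]
p0=W(215,515);p1=W(315,515);print('line dir',np.degrees(np.arctan2(*(p1-p0)[::-1])),p0,p1)
dc=atz(c,285+195/6.667,135+(485-300)/6.667,.026)[:2];mk=atz(c,285+100/6.667,135+(577-300)/6.667,.024)[:2];print('mark',mk,'dial ctr',dc,'mark from lid centre',np.degrees(np.arctan2(*(mk-[.5525,.001])[::-1])), 'dial from lid ctr',np.degrees(np.arctan2(*(dc-[.5525,.001])[::-1])),np.linalg.norm(dc-[.5525,.001]))
plan([.5525,.001,.073],0)
E
```

```text
s1 t2 [-31.  34. 145.] 3.6
s1 t3 [-43.  39. 121.] 5.5
s2 t1 [  9.  40. 155.] 1.5
s2 e2 [-33.  57.  64.] 2.8
b1 t1 [ 56. -59. 102.] 1.4
b1 e2 [ 14. -53. -10.] 3.4
b2 e1 [34. 45. 10.] 1.7
b3 t2 [-22.   9. 133.] 0.4
b3 t3 [-35.  13. 107.] 1.4
b4 t1 [ 41. -37. 116.] 8.8
b4 e2 [ -1. -29.   9.] 5.0
b5 t1 [ 37. -11. 126.] 6.3
b5 e2 [-4.  1. 23.] 11.9
line dir 0.027960648825903267 [0.58984454 0.03353005] [0.60411674 0.03353701]
mark [0.57519117 0.0207658 ] dial ctr [0.58903499 0.03512213] mark from lid centre 41.05842973143053 dial from lid ctr 43.04417239828237 0.0499912501715281
t 36.8 tcp [0.5492 0.0023 0.2249] yaw -0.2 q [0.   0.35 0.08 1.3  0.   1.58] w 0.0337 gf 0.0 F [-1.1 -0.6 -0.3]
roll -0.003
shift now [-0.06  0.16  7.6 ]
```

```bash
python3 - <<'E'
from h import *
s,d=load('s15'),load('d15');cc=np.array([.482,-.285,0])
for z in (.006,.01,.03): print('e3',z,np.round((atz(d,370,192.5,z)-cc)*1000))
for z in (.12,.13,.14,.15): print('t1',z,np.round((atz(d,373,142,z)-cc)*1000),'s2',np.round((atz(s,175.6,275.5,z)-cc)*1000))
for z in (.006,.03): print('b1',np.round((atz(s,169.9,337,z)-cc)*1000))
# projections of hypothesised stick t1-e3
X0=atz(d,370,192.5,.01)
for z in (.1,.12,.13,.14,.15): 
    T=atz(d,373,142,z);print(z,np.round(np.linalg.norm(T-X0)*1000),'scene top',proj(s,T),'scene bot',proj(s,X0))
S=cv2.imread('pics/s15.png').astype(int);
E
```

```text
e3 0.006 [-5. 33.  6.]
e3 0.01 [-8. 39. 10.]
e3 0.03 [-20.  67.  30.]
t1 0.12 [ 40. -25. 120.] s2 [ -7.  47. 120.]
t1 0.13 [ 32.  -6. 130.] s2 [ -3.  45. 130.]
t1 0.14 [ 23.  12. 140.] s2 [  2.  43. 140.]
t1 0.15 [ 14.  31. 150.] s2 [  6.  41. 150.]
b1 [ 21. -53.   6.]
b1 [ 30. -55.  30.]
0.1 150.0 scene top [170.47687685 338.85270951] scene bot [184.00692835 295.71296567]
0.12 136.0 scene top [172.59560114 315.85433629] scene bot [184.00692835 295.71296567]
0.13 134.0 scene top [173.66150382 304.38483328] scene bot [184.00692835 295.71296567]
0.14 136.0 scene top [174.73139423 292.9380356 ] scene bot [184.00692835 295.71296567]
0.15 142.0 scene top [175.80499952 281.51607151] scene bot [184.00692835 295.71296567]
```

The sticks all fit below the plug level. The dial needs about 221° anticlockwise. Now I grip the lid by its knob.

>>> {"method": "apply_moves", "body": {"commands": [[-0.07,0.16,0,0],[0,0,0.95,0],[0,0,0.95,0],[0,0,0.95,0],[0,0,0.95,0]], "claw": 0.35}}

```text
clock: 37.18
eef_pos: [0.5524, 0.0002, 0.1478]
tool_rot: [0.709, 0.705, 0.0, 0.0]
ft_force: [-0.7, -0.4, 0.3]
grip_width: 0.0553
grasp_force: 0.0
```

>>> {"method": "apply_moves", "body": {"commands": [[0,0,0.95,0],[0,0,0.95,0],[0,0,0.95,0],[0,0,0.85,0],[0,0,0,0]]}}

```text
clock: 37.6
eef_pos: [0.5495, 0.0003, 0.0708]
tool_rot: [0.709, 0.705, -0.002, -0.002]
ft_force: [-1.3, 0.3, -0.6]
grip_width: 0.0554
grasp_force: 0.0
```

>>> {"method": "apply_moves", "body": {"commands": [[0,0,0,0],[0,0,0,0],[0,0,0,0],[0,0,0,0],[0,0,0,0]], "claw": 1}}

```text
clock: 38.02
eef_pos: [0.5528, 0.0008, 0.0756]
tool_rot: [0.708, 0.706, 0.0, 0.001]
ft_force: [-1.2, -1.7, 1.6]
grip_width: 0.0294
grasp_force: 59.5
```

```bash
python3 - <<'E'
from h import *
plan([.5525,.001,.22],0)
E
```

```text
t 38.0 tcp [0.5528 0.0008 0.0756] yaw -0.2 q [ 0.    0.48 -0.14  0.95 -0.    1.58] w 0.0294 gf 59.5 F [-1.2 -1.7  1.6]
roll -0.003
shift now [ 0.01  0.   -7.22]
```

>>> {"method": "apply_moves", "body": {"commands": [[0,0,-0.4,0],[0,0,-0.9,0],[0,0,-0.9,0],[0,0,-0.95,0],[0,0,-0.95,0]]}}

```text
clock: 38.43
eef_pos: [0.5515, 0.0015, 0.157]
tool_rot: [0.708, 0.706, -0.0, -0.001]
ft_force: [0.8, 0.1, -4.2]
grip_width: 0.0291
grasp_force: 60.4
```

>>> {"method": "apply_moves", "body": {"commands": [[0,0,-0.95,0],[0,0,-0.95,0],[0,0,-0.95,0],[0,0,-0.95,0],[0,0,-0.95,0]]}}

```text
clock: 38.85
eef_pos: [0.5515, 0.0016, 0.2522]
tool_rot: [0.708, 0.706, -0.0, -0.0]
ft_force: [0.8, -0.2, -3.7]
grip_width: 0.0293
grasp_force: 60.4
```

>>> {"method": "apply_moves", "body": {"commands": [[0,0,-0.5,0],[0,0,0,0],[0,0,0,0],[0,0,0,0],[0,0,0,0]]}}

```text
clock: 39.27
eef_pos: [0.5511, 0.0012, 0.2595]
tool_rot: [0.708, 0.706, -0.001, -0.001]
ft_force: [-0.2, 0.3, -3.7]
grip_width: 0.0294
grasp_force: 60.4
```

```bash
python3 - <<'E'
from h import *
snap('scene','s17');snap('side','d17');plan([.482,-.285,.26],0)
z=bot.get_obs()['eef_pos'][2]-.0725+.0
print('cap top z',z+.024)
for f in ('s17','d17'): print(f,fit(f,(.5525,.001),z+.024,[.071],[.0755]))
for f in ('s17','d17'): print(f,'can',fit(f,(.482,-.285),.155,[.0675],[.062,.0735]))
E
```

```text
t 39.4 tcp [0.5514 0.0012 0.2599] yaw -0.2 q [0.   0.34 0.16 1.39 0.   1.58] w 0.0294 gf 60.4 F [ 0.7  0.2 -4.1]
roll -0.003
shift now [-14.32  -3.42   0.  ]
cap top z 0.21139346895062147
s17 (array([ 0.5509, -0.0013]), np.float64(32.7))
d17 (array([0.548 , 0.0067]), np.float64(23.7))
s17 can (array([ 0.4816, -0.2863]), np.float64(68.1))
d17 can (array([ 0.4822, -0.2833]), np.float64(38.4))
```

>>> {"method": "apply_moves", "body": {"commands": [[-0.95,-0.23,0,0],[-0.95,-0.23,0,0],[-0.95,-0.23,0,0],[-0.95,-0.23,0,0],[-0.95,-0.23,0,0]]}}

```text
clock: 39.78
eef_pos: [0.5282, -0.0944, 0.2605]
tool_rot: [0.708, 0.706, -0.0, -0.001]
ft_force: [-0.1, 0.5, -4.3]
grip_width: 0.0295
grasp_force: 60.4
```

>>> {"method": "apply_moves", "body": {"commands": [[-0.95,-0.23,0,0],[-0.95,-0.23,0,0],[-0.95,-0.23,0,0],[-0.95,-0.23,0,0],[-0.95,-0.23,0,0]]}}

```text
clock: 40.2
eef_pos: [0.5048, -0.1895, 0.2606]
tool_rot: [0.708, 0.706, -0.0, -0.001]
ft_force: [-0.1, 1.0, -3.6]
grip_width: 0.0295
grasp_force: 60.4
```

>>> {"method": "apply_moves", "body": {"commands": [[-0.95,-0.23,0,0],[-0.95,-0.23,0,0],[-0.95,-0.23,0,0],[-0.95,-0.23,0,0],[-0.95,-0.23,0,0]]}}

```text
clock: 40.62
eef_pos: [0.4816, -0.2843, 0.2605]
tool_rot: [0.708, 0.706, -0.0, -0.001]
ft_force: [0.5, 0.7, -4.3]
grip_width: 0.0294
grasp_force: 60.4
```

>>> {"method": "apply_moves", "body": {"commands": [[0,0,0,0],[0,0,0,0],[0,0,0,0],[0,0,0,0],[0,0,0,0]]}}

```text
clock: 41.03
eef_pos: [0.4824, -0.2827, 0.2612]
tool_rot: [0.708, 0.706, 0.0, -0.0]
ft_force: [-0.3, 0.2, -2.9]
grip_width: 0.0295
grasp_force: 60.4
```

```bash
python3 - <<'E'
from h import *
snap('scene','s18');snap('side','d18')
for _ in range(1): plan([.482,-.2848,.2205],0)
z=bot.get_obs()['eef_pos'][2]-.0725
for f in ('s18','d18'): print(f,fit(f,(.482,-.285),z+.024,[.071],[.0755]))
d=np.abs(cv2.imread('pics/d18.png').astype(int)-cv2.imread('pics/d17.png'))[160:200,350:430].max();print(d)
E
```

```text
t 41.1 tcp [ 0.4824 -0.2829  0.2613] yaw -0.1 q [-0.53  0.36  0.19  1.4   0.    1.04] w 0.0296 gf 60.4 F [ 0.7 -0.2 -3.1]
roll -0.002
shift now [-0.1  -0.02  2.04]
s18 (array([ 0.4821, -0.2836]), np.float64(28.3))
d18 (array([ 0.482 , -0.2749]), np.float64(7.4))
50
```

>>> {"method": "apply_moves", "body": {"commands": [[-0.09,0,0.4,0],[0,0,0.4,0],[0,0,0.4,0],[0,0,0.2,0],[0,0,0,0]]}}

```text
clock: 41.55
eef_pos: [0.4812, -0.2848, 0.2312]
tool_rot: [0.708, 0.706, -0.0, -0.002]
ft_force: [-0.1, -0.0, -3.7]
grip_width: 0.0291
grasp_force: 60.4
```

>>> {"method": "apply_moves", "body": {"commands": [[0,0,0.1,0],[0,0,0.1,0],[0,0,0.1,0],[0,0,0,0],[0,0,0,0]]}}

```text
clock: 41.97
eef_pos: [0.4821, -0.2854, 0.2274]
tool_rot: [0.708, 0.706, 0.0, 0.0]
ft_force: [-0.0, 0.3, -3.0]
grip_width: 0.0296
grasp_force: 60.4
```

>>> {"method": "apply_moves", "body": {"commands": [[0,0,0.1,0],[0,0,0.1,0],[0,0,0.1,0],[0,0,0,0],[0,0,0,0]]}}

```text
clock: 42.38
eef_pos: [0.4822, -0.2855, 0.2217]
tool_rot: [0.708, 0.706, 0.0, 0.0]
ft_force: [-1.1, 0.1, -0.7]
grip_width: 0.0295
grasp_force: 60.7
```

```bash
python3 - <<'E'
from h import *
plan([.482,-.2848,.2195],0)
E
```

```text
t 42.4 tcp [ 0.4822 -0.2855  0.2217] yaw -0.2 q [-0.53  0.37  0.11  1.3  -0.    1.04] w 0.0295 gf 60.7 F [-1.1  0.1 -0.7]
roll -0.003
shift now [ 0.04 -0.01  0.11]
```

>>> {"method": "apply_moves", "body": {"commands": [[0,0,0.08,0],[0,0,0.08,0],[0,0,0,0],[0,0,0,0],[0,0,0,0]]}}

```text
clock: 42.8
eef_pos: [0.4822, -0.2855, 0.2185]
tool_rot: [0.708, 0.706, 0.0, 0.0]
ft_force: [-1.9, 0.8, 3.3]
grip_width: 0.0295
grasp_force: 61.0
```

>>> {"method": "apply_moves", "body": {"commands": [[0,0,0.08,0],[0,0,0,0],[0,0,0,0],[0,0,0,0],[0,0,0,0]]}}

```text
clock: 43.22
eef_pos: [0.4822, -0.2855, 0.2166]
tool_rot: [0.708, 0.706, -0.0, 0.0]
ft_force: [-1.7, -0.1, 3.2]
grip_width: 0.0293
grasp_force: 61.1
```

```bash
python3 - <<'E'
from h import *
snap('scene','s19');snap('side','d19');plan(None)
for z in (.166,.168,.170,.172,.174,.178): print(z,[fit(f,(.482,-.285),z,[.071],[.0755]) for f in ('s19','d19')])
E
```

```text
t 43.3 tcp [ 0.4822 -0.2855  0.2166] yaw -0.2 q [-0.53  0.38  0.1   1.29 -0.    1.04] w 0.0296 gf 61.1 F [-1.9 -0.   3.5]
0.166 [(array([ 0.4791, -0.2855]), np.float64(32.1)), (array([ 0.486 , -0.2914]), np.float64(13.5))]
0.168 [(array([ 0.4799, -0.2857]), np.float64(31.5)), (array([ 0.4843, -0.2875]), np.float64(14.0))]
0.17 [(array([ 0.4807, -0.2861]), np.float64(30.7)), (array([ 0.4827, -0.2838]), np.float64(14.1))]
0.172 [(array([ 0.4816, -0.2865]), np.float64(29.7)), (array([ 0.4819, -0.2812]), np.float64(14.2))]
0.174 [(array([ 0.4824, -0.2868]), np.float64(28.5)), (array([ 0.4805, -0.2775]), np.float64(14.4))]
0.178 [(array([ 0.484 , -0.2875]), np.float64(25.7)), (array([ 0.4775, -0.2697]), np.float64(14.4))]
```

The lid is seated, with the cap top fitted at about 0.170. Release, rise, close the fingers and press.

>>> {"method": "apply_moves", "body": {"commands": [[0,0,0,0],[0,0,0,0],[0,0,0,0],[0,0,0,0],[0,0,-0.5,0]], "claw": 0.35}}

```text
clock: 43.73
eef_pos: [0.4811, -0.2847, 0.2245]
tool_rot: [0.708, 0.706, -0.0, -0.002]
ft_force: [0.3, -0.2, -0.9]
grip_width: 0.0551
grasp_force: 0.0
```

>>> {"method": "apply_moves", "body": {"commands": [[0,0,-0.8,0],[0,0,-0.9,0],[0,0,-0.9,0],[0,0,-0.9,0],[0,0,0,0]]}}

```text
clock: 44.15
eef_pos: [0.4837, -0.2862, 0.3013]
tool_rot: [0.708, 0.706, 0.001, 0.004]
ft_force: [0.3, -0.2, 0.1]
grip_width: 0.0555
grasp_force: 0.0
```

>>> {"method": "apply_moves", "body": {"commands": [[0,0,0,0],[0,0,0,0],[0,0,0,0],[0,0,0,0],[0,0,0,0]], "claw": 1}}

```text
clock: 44.57
eef_pos: [0.4818, -0.2852, 0.2955]
tool_rot: [0.708, 0.706, -0.0, -0.001]
ft_force: [-0.2, -0.6, -0.2]
grip_width: -0.0001
grasp_force: 0.0
```

```bash
python3 - <<'E'
from h import *
snap('scene','s20');snap('side','d20');snap('wrist','w20');plan([.482,-.2855,.242],0)
for z in (.166,.170,.174): print(z,[fit(f,(.482,-.285),z,[.071],[.0755]) for f in ('s20','d20','w20')])
E
```

```text
t 44.7 tcp [ 0.482  -0.2853  0.296 ] yaw -0.2 q [-0.53  0.35  0.27  1.49 -0.    1.04] w -0.0 gf 0.0 F [-0.1  0.5 -0.7]
roll -0.003
shift now [-0.01  0.    2.7 ]
0.166 [(array([ 0.4789, -0.2852]), np.float64(43.3)), (array([ 0.4862, -0.292 ]), np.float64(18.9)), (array([ 0.4831, -0.2863]), np.float64(100.1))]
0.17 [(array([ 0.4807, -0.2858]), np.float64(41.5)), (array([ 0.4833, -0.2847]), np.float64(20.1)), (array([ 0.4831, -0.2853]), np.float64(100.0))]
0.174 [(array([ 0.4822, -0.2862]), np.float64(38.8)), (array([ 0.4803, -0.2769]), np.float64(20.4)), (array([ 0.4832, -0.2847]), np.float64(67.0))]
```

Lid fully on and centred at (0.482,-0.285). First pump stroke, measuring force.

>>> {"method": "apply_moves", "body": {"commands": [[0,0,0.9,0],[0,0,0.9,0],[0,0,0.7,0],[0,0,0.2,0],[0,0,0,0]]}}

```text
clock: 45.13
eef_pos: [0.4814, -0.2849, 0.2411]
tool_rot: [0.708, 0.706, -0.0, -0.002]
ft_force: [0.2, -0.3, 0.4]
grip_width: 0.0001
grasp_force: 0.0
```

>>> {"method": "apply_moves", "body": {"commands": [[0,0,0.3,0],[0,0,0.3,0],[0,0,0.3,0],[0,0,0,0],[0,0,0,0]]}}

```text
clock: 45.55
eef_pos: [0.4829, -0.2858, 0.2255]
tool_rot: [0.708, 0.706, 0.0, 0.001]
ft_force: [1.5, -0.3, 6.0]
grip_width: 0.0001
grasp_force: 2.6
```

>>> {"method": "apply_moves", "body": {"commands": [[0,0,0.1,0],[0,0,0.1,0],[0,0,0.05,0],[0,0,0,0],[0,0,0,0]]}}

```text
clock: 45.97
eef_pos: [0.4829, -0.2858, 0.2211]
tool_rot: [0.708, 0.706, 0.0, 0.002]
ft_force: [0.2, 0.5, 6.4]
grip_width: 0.0001
grasp_force: 3.2
```

>>> {"method": "apply_moves", "body": {"commands": [[0,0,0.05,0],[0,0,0.05,0],[0,0,0,0],[0,0,0,0],[0,0,0,0]]}}

```text
clock: 46.38
eef_pos: [0.4829, -0.2859, 0.2193]
tool_rot: [0.708, 0.706, 0.0, 0.002]
ft_force: [0.4, 0.9, 6.6]
grip_width: -0.0003
grasp_force: 3.4
```

>>> {"method": "apply_moves", "body": {"commands": [[0,0,0.1,0],[0,0,0.1,0],[0,0,0.05,0],[0,0,0,0],[0,0,0,0]]}}

```text
clock: 46.8
eef_pos: [0.483, -0.2859, 0.216]
tool_rot: [0.708, 0.706, 0.001, 0.002]
ft_force: [-2.7, 1.7, 13.5]
grip_width: 0.0001
grasp_force: 7.1
```

>>> {"method": "apply_moves", "body": {"commands": [[0,0,0.05,0],[0,0,0.05,0],[0,0,0,0],[0,0,0,0],[0,0,0,0]]}}

```text
clock: 47.22
eef_pos: [0.483, -0.2859, 0.2159]
tool_rot: [0.708, 0.706, 0.001, 0.003]
ft_force: [-5.5, 3.1, 22.1]
grip_width: -0.0
grasp_force: 11.2
```

>>> {"method": "apply_moves", "body": {"commands": [[0,0,0.05,0],[0,0,0.05,0],[0,0,0,0],[0,0,0,0],[0,0,0,0]]}}

```text
clock: 47.63
eef_pos: [0.4831, -0.286, 0.2158]
tool_rot: [0.708, 0.706, 0.001, 0.004]
ft_force: [-8.0, 4.0, 30.6]
grip_width: -0.0
grasp_force: 15.2
```

Bottomed at TCP z 0.216 (force rises past 8 N). Now more full strokes.

>>> {"method": "apply_moves", "body": {"commands": [[0,0,-0.4,0],[0,0,-0.4,0],[0,0,-0.4,0],[0,0,-0.4,0],[0,0,-0.1,0]]}}

```text
clock: 48.05
eef_pos: [0.4824, -0.2855, 0.2437]
tool_rot: [0.708, 0.706, 0.0, 0.001]
ft_force: [-0.7, -0.7, 0.2]
grip_width: 0.0001
grasp_force: 0.0
```

>>> {"method": "apply_moves", "body": {"commands": [[0,0,0,0],[0,0,0,0],[0,0,0,0],[0,0,0,0],[0,0,0,0]]}}

```text
clock: 48.47
eef_pos: [0.4818, -0.2852, 0.2417]
tool_rot: [0.708, 0.706, -0.0, -0.001]
ft_force: [0.9, -0.1, 1.1]
grip_width: 0.0001
grasp_force: 0.0
```

>>> {"method": "apply_moves", "body": {"commands": [[0,0,0.4,0],[0,0,0.4,0],[0,0,0.4,0],[0,0,0.3,0],[0,0,0.1,0]]}}

```text
clock: 48.88
eef_pos: [0.483, -0.2858, 0.2156]
tool_rot: [0.708, 0.706, 0.001, 0.003]
ft_force: [-9.0, 5.2, 37.9]
grip_width: 0.0002
grasp_force: 18.6
```

>>> {"method": "apply_moves", "body": {"commands": [[0,0,0,0],[0,0,0,0],[0,0,0,0],[0,0,0,0],[0,0,0,0]]}}

```text
clock: 49.3
eef_pos: [0.4829, -0.2858, 0.2158]
tool_rot: [0.708, 0.706, 0.001, 0.003]
ft_force: [-6.5, 4.5, 26.1]
grip_width: -0.0002
grasp_force: 13.3
```

>>> {"method": "apply_moves", "body": {"commands": [[0,0,-0.4,0],[0,0,-0.4,0],[0,0,-0.4,0],[0,0,-0.4,0],[0,0,0,0]]}}

```text
clock: 49.72
eef_pos: [0.4824, -0.2855, 0.2434]
tool_rot: [0.708, 0.706, 0.0, 0.001]
ft_force: [0.2, -0.2, -0.0]
grip_width: 0.0003
grasp_force: 0.0
```

>>> {"method": "apply_moves", "body": {"commands": [[0,0,0,0],[0,0,0,0],[0,0,0,0],[0,0,0,0],[0,0,0,0]]}}

```text
clock: 50.13
eef_pos: [0.4819, -0.2852, 0.2418]
tool_rot: [0.708, 0.706, -0.0, -0.001]
ft_force: [0.4, 1.1, -0.5]
grip_width: -0.0002
grasp_force: 0.0
```

>>> {"method": "apply_moves", "body": {"commands": [[0,0,0.4,0],[0,0,0.4,0],[0,0,0.4,0],[0,0,0.3,0],[0,0,0.1,0]]}}

```text
clock: 50.55
eef_pos: [0.483, -0.2859, 0.2157]
tool_rot: [0.708, 0.706, 0.001, 0.003]
ft_force: [-8.5, 5.8, 37.0]
grip_width: -0.0003
grasp_force: 18.5
```

>>> {"method": "apply_moves", "body": {"commands": [[0,0,0,0],[0,0,0,0],[0,0,0,0],[0,0,0,0],[0,0,0,0]]}}

```text
clock: 50.97
eef_pos: [0.4829, -0.2858, 0.2158]
tool_rot: [0.708, 0.706, 0.001, 0.004]
ft_force: [-6.4, 3.8, 27.4]
grip_width: -0.0001
grasp_force: 13.3
```

>>> {"method": "apply_moves", "body": {"commands": [[0,0,-0.4,0],[0,0,-0.4,0],[0,0,-0.4,0],[0,0,-0.4,0],[0,0,0,0]]}}

```text
clock: 51.38
eef_pos: [0.4823, -0.2855, 0.2433]
tool_rot: [0.708, 0.706, 0.0, 0.0]
ft_force: [0.4, -0.0, 0.5]
grip_width: -0.0004
grasp_force: 0.0
```

>>> {"method": "apply_moves", "body": {"commands": [[0,0,0,0],[0,0,0,0],[0,0,0,0],[0,0,0,0],[0,0,0,0]]}}

```text
clock: 51.8
eef_pos: [0.4819, -0.2852, 0.2418]
tool_rot: [0.708, 0.706, -0.0, -0.001]
ft_force: [-1.4, 0.4, 0.6]
grip_width: 0.0002
grasp_force: 0.0
```

>>> {"method": "apply_moves", "body": {"commands": [[0,0,0.4,0],[0,0,0.4,0],[0,0,0.4,0],[0,0,0.3,0],[0,0,0.1,0]]}}

```text
clock: 52.22
eef_pos: [0.483, -0.2859, 0.2157]
tool_rot: [0.708, 0.706, 0.001, 0.003]
ft_force: [-8.8, 5.5, 36.6]
grip_width: -0.0001
grasp_force: 18.5
```

>>> {"method": "apply_moves", "body": {"commands": [[0,0,0,0],[0,0,0,0],[0,0,0,0],[0,0,0,0],[0,0,0,0]]}}

```text
clock: 52.63
eef_pos: [0.4829, -0.2858, 0.2158]
tool_rot: [0.708, 0.706, 0.001, 0.004]
ft_force: [-5.9, 4.5, 26.6]
grip_width: -0.0002
grasp_force: 13.3
```

>>> {"method": "apply_moves", "body": {"commands": [[0,0,-0.5,0],[0,0,-0.9,0],[0,0,-0.9,0],[0,0,-0.9,0],[0,0,-0.9,0]]}}

```text
clock: 53.05
eef_pos: [0.4817, -0.2851, 0.2921]
tool_rot: [0.708, 0.706, -0.0, -0.001]
ft_force: [0.5, 0.2, -0.1]
grip_width: -0.0001
grasp_force: 0.0
```

>>> {"method": "apply_moves", "body": {"commands": [[0,0,-0.5,0],[0,0,0,0],[0,0,0,0],[0,0,0,0],[0,0,0,0]]}}

```text
clock: 53.47
eef_pos: [0.4816, -0.285, 0.3007]
tool_rot: [0.708, 0.706, -0.0, -0.001]
ft_force: [0.4, 0.4, -0.8]
grip_width: -0.0
grasp_force: 0.0
```

```bash
cat >> h.py <<'E'
def dial(f,L,z=.19,dirg=None):
    """lid centre L, dial top z: find dial dir from dark disc (two dials: pick darkest at radius .049), then white-line angle"""
    c={k:v for k,v in load(f).items()};g=cv2.imread(f'pics/{f}.png').mean(2)
    def smp(x,y,zz):
        p=proj(c,(x,y,zz));return map_coordinates(g,[[p[1]],[p[0]]],order=1)[0]
    best=[]
    for a in range(0,360,2):
        t=np.radians(a);C=np.array([L[0]+.049*np.cos(t),L[1]+.049*np.sin(t)])
        v=np.mean([smp(C[0]+r*np.cos(b),C[1]+r*np.sin(b),z) for r in (.004,.008,.012,.0145) for b in np.arange(0,6.28,.5)])-np.mean([smp(C[0]+.0225*np.cos(b),C[1]+.0225*np.sin(b),z-.02) for b in np.arange(0,6.28,.4)])
        best.append((v,a))
    v,a=min(best);
    if dirg is not None: a=dirg
    t=np.radians(a);C=L+.049*np.array([np.cos(t),np.sin(t)])
    prof=[(np.mean([smp(C[0]+r*np.cos(b),C[1]+r*np.sin(b),z) for r in (.005,.007,.009,.011,.013)]),round(np.degrees(b))) for b in np.radians(np.arange(0,360,3))]
    prof.sort(reverse=True)
    print(f,'dial dir',a,round(v),'C',np.round(C,4),'line',[(round(p[0]),p[1]) for p in prof[:6]])
E
python3 - <<'E'
from h import *
for f in ('s21','d21','w21'): snap(dict(s='scene',d='side',w='wrist')[f[0]],f)
plan([.482,-.285,.30],0)
for f in ('s21','d21','w21'): print(f,fit(f,(.482,-.285),.170,[.071],[.0755]))
for f in ('s21','d21','w21'): dial(f,np.array([.482,-.285]))
dial('w15',np.array([.5525,.001]),.044)
E
```

```text
t 53.6 tcp [ 0.4818 -0.2852  0.3014] yaw -0.2 q [-0.53  0.35  0.28  1.5  -0.    1.04] w -0.0003 gf 0.0 F [0.1 1.  0. ]
roll -0.003
shift now [0.01 0.01 0.07]
s21 (array([ 0.4806, -0.2858]), np.float64(42.4))
d21 (array([ 0.4833, -0.2847]), np.float64(19.8))
w21 (array([ 0.4831, -0.2853]), np.float64(99.5))
s21 dial dir 26 -54 C [ 0.526  -0.2635] line [(131, 87), (131, 90), (130, 93), (129, 84), (129, 96), (129, 102)]
d21 dial dir 240 -83 C [ 0.4575 -0.3274] line [(56, 66), (56, 63), (55, 69), (55, 60), (54, 72), (52, 57)]
w21 dial dir 36 -90 C [ 0.5216 -0.2562] line [(253, 30), (248, 27), (243, 24), (240, 33), (235, 21), (218, 18)]
w15 dial dir 54 -66 C [0.5813 0.0406] line [(144, 327), (141, 330), (136, 324), (136, 333), (124, 321), (118, 336)]
```

Four full strokes are done and the knob is back up. Now a better numeric dial fit.

```bash
cat >> h.py <<'E'
def dial2(f,L,zc,verbose=1):
    """dark dial plate r 21mm on cap (z=zc), white line on knob top (z=zc+.02)"""
    c={k:v for k,v in load(f).items()};g=gaussian_filter(cv2.imread(f'pics/{f}.png').mean(2),.5)
    R=lambda C,z,r:ring(c,g,C[0],C[1],z,r,slice(None,None,6))
    sc=[]
    for a in np.arange(0,360,1.):
        t=np.radians(a);C=L+.049*np.array([np.cos(t),np.sin(t)])
        sc.append((np.median(R(C,zc,.0165))+np.median(R(C,zc,.0215))-2*np.median(R(C,zc,.0255)),a))
    sc=sorted(sc)[:5];a=np.median([s[1] for s in sc]);t=np.radians(a);C=L+.049*np.array([np.cos(t),np.sin(t)])
    T=np.mean([ring(c,g,C[0],C[1],zc+.02,r) for r in (.006,.008,.010,.012,.0135)],axis=0)
    k=np.argsort(-T)[:8];w=T[k]-np.median(T);w=np.maximum(w,0);th=np.degrees(np.angle((w*np.exp(1j*A_[k])).sum()))%360
    M=np.mean([ring(c,g,C[0],C[1],zc,r) for r in (.0185,.020)],axis=0)
    print(f,'dir',a,round(sc[0][0]),'C',np.round(C,4),'line',round(th,1),'peak',T[k].round()[:4],'med',np.median(T).round(),'dial deg',round((a+180-th)%360,1))
E
python3 - <<'E'
from h import *
dial2('w15',np.array([.5525,.001]),.024); dial2('scene0',np.array([.552,.001]),.024); dial2('side0',np.array([.552,.001]),.024)
for f in ('s21','d21','w21'): dial2(f,np.array([.4823,-.285]),.170)
E
```

```text
w15 dir 42.0 -171 C [0.5889 0.0338] line 1.0 peak [238. 235. 232. 230.] med 48.0 dial deg 221.0
scene0 dir 46.0 -99 C [0.586  0.0362] line 349.1 peak [178. 176. 176. 174.] med 93.0 dial deg 236.9
side0 dir 43.0 -127 C [0.5878 0.0344] line 353.1 peak [189. 187. 187. 184.] med 47.0 dial deg 229.9
s21 dir 46.0 -108 C [ 0.5163 -0.2498] line 345.1 peak [190. 189. 188. 185.] med 67.0 dial deg 240.9
d21 dir 12.0 -91 C [ 0.5302 -0.2748] line 291.0 peak [247. 247. 247. 246.] med 158.0 dial deg 261.0
w21 dir 42.0 -241 C [ 0.5187 -0.2522] line 359.0 peak [255. 255. 255. 255.] med 89.0 dial deg 223.0
```

Best view (wrist): dial at (0.5187,-0.2522), 222° from zero. I'll turn it in strokes with the jaws near-tangential to clear the pump knob.

>>> {"method": "apply_moves", "body": {"commands": [[0.83,0.92,0,0],[0.83,0.92,0,0],[0,0,0,0.118],[0,0,0,0.118],[0,0,0,0.118]], "claw": 0.45}}

```text
clock: 54.03
eef_pos: [0.5193, -0.2517, 0.3018]
tool_rot: [0.828, 0.561, -0.0, -0.0]
ft_force: [0.1, 0.1, -0.2]
grip_width: 0.0471
grasp_force: 0.0
```

>>> {"method": "apply_moves", "body": {"commands": [[0,0,0,0.118],[0,0,0,0.118],[0,0,0,0.118],[0,0,0,0.118],[0,0,0,0.118]]}}

```text
clock: 54.45
eef_pos: [0.5189, -0.2522, 0.302]
tool_rot: [0.959, 0.283, -0.0, -0.0]
ft_force: [-0.4, 0.1, -0.1]
grip_width: 0.0472
grasp_force: 0.0
```

>>> {"method": "apply_moves", "body": {"commands": [[0,0,0,0.118],[0,0,0,0.118],[0,0,0,0.118],[0,0,0,0.118],[0,0,0,0]]}}

```text
clock: 54.87
eef_pos: [0.5189, -0.2522, 0.302]
tool_rot: [0.999, 0.041, -0.0, -0.0]
ft_force: [-0.6, 0.3, -0.1]
grip_width: 0.0467
grasp_force: 0.0
```

>>> {"method": "apply_moves", "body": {"commands": [[0,0,0.8,0],[0,0,0.8,0],[0,0,0.8,0],[0,0,0,0],[0,0,0,0]]}}

```text
clock: 55.28
eef_pos: [0.5184, -0.252, 0.2536]
tool_rot: [0.999, 0.043, -0.001, -0.001]
ft_force: [0.5, -1.1, 0.1]
grip_width: 0.0465
grasp_force: 0.0
```

```bash
python3 - <<'E'
from h import *
snap('wrist','w22');plan([.5187,-.2522,.197],-85)
print(fit('w22',(.4823,-.285),.170,[.071],[.0755]));dial2('w22',np.array([.4823,-.285]),.170)
E
```

```text
t 55.3 tcp [ 0.519  -0.2523  0.2547] yaw -85.0 q [-0.45  0.4   0.23  1.4   0.    2.6 ] w 0.047 gf 0.0 F [ 1.   0.4 -0.3]
roll -0.001
shift now [-0.02 -0.01  2.89]
(array([ 0.4833, -0.2857]), np.float64(68.1))
w22 dir 45.0 -253 C [ 0.5169 -0.2504] line 350.8 peak [222. 221. 221. 216.] med 91.0 dial deg 234.2
```

>>> {"method": "apply_moves", "body": {"commands": [[0,0,0.8,0],[0,0,0.8,0],[0,0,0.8,0],[0,0,0.4,0],[0,0,0,0]]}}

```text
clock: 55.75
eef_pos: [0.5185, -0.252, 0.1975]
tool_rot: [0.999, 0.043, -0.001, -0.001]
ft_force: [-0.4, -0.1, 0.1]
grip_width: 0.0468
grasp_force: 0.0
```

>>> {"method": "apply_moves", "body": {"commands": [[0,0,0,0],[0,0,0,0],[0,0,0,0],[0,0,0,0],[0,0,0,0]], "claw": 1}}

```text
clock: 56.17
eef_pos: [0.5198, -0.2528, 0.2001]
tool_rot: [0.999, 0.042, 0.001, 0.001]
ft_force: [-0.6, -1.1, 4.0]
grip_width: 0.0272
grasp_force: 59.6
```

>>> {"method": "apply_moves", "body": {"commands": [[0,0,0,-0.06],[0,0,0,-0.11],[0,0,0,-0.11],[0,0,0,-0.11],[0,0,0,-0.11]]}}

```text
clock: 56.58
eef_pos: [0.5194, -0.2516, 0.2001]
tool_rot: [0.953, 0.302, 0.001, -0.0]
ft_force: [-1.3, 3.2, 8.2]
grip_width: 0.0274
grasp_force: 60.0
```

>>> {"method": "apply_moves", "body": {"commands": [[0,0,-0.05,-0.11],[0,0,-0.05,-0.11],[0,0,0,-0.11],[0,0,0,-0.11],[0,0,0,-0.11]]}}

```text
clock: 57.0
eef_pos: [0.5186, -0.2514, 0.2001]
tool_rot: [0.828, 0.561, 0.0, -0.001]
ft_force: [-2.4, 2.0, 0.7]
grip_width: 0.0275
grasp_force: 59.4
```

>>> {"method": "apply_moves", "body": {"commands": [[0,0,0,-0.11],[0,0,0,-0.07],[0,0,0,0],[0,0,0,0],[0,0,0,0]]}}

```text
clock: 57.42
eef_pos: [0.5188, -0.252, 0.2002]
tool_rot: [0.774, 0.633, -0.0, -0.0]
ft_force: [-1.1, 0.9, -1.0]
grip_width: 0.0274
grasp_force: 59.2
```

```bash
python3 - <<'E'
from h import *
plan(None,-85);print(bot.get_obs()['ft_torque'])
E
```

```text
t 57.4 tcp [ 0.5188 -0.252   0.2002] yaw -11.4 q [-0.45  0.42  0.12  1.27  0.    1.32] w 0.0274 gf 59.2 F [-1.1  0.9 -1. ]
roll 1.226
[ 0.1970651   0.16519447 -0.05722625]
```

>>> {"method": "apply_moves", "body": {"commands": [[0,0,0,0],[0,0,0,0],[0,0,0,0],[0,0,0,0],[0,0,-0.6,0]], "claw": 0.45}}

```text
clock: 57.83
eef_pos: [0.5179, -0.2519, 0.2104]
tool_rot: [0.774, 0.634, -0.001, -0.002]
ft_force: [-0.1, -0.4, -0.7]
grip_width: 0.0467
grasp_force: 0.0
```

>>> {"method": "apply_moves", "body": {"commands": [[0,0,-0.7,0],[0,0,-0.7,0],[0,0,-0.7,0],[0,0,0,0.118],[0,0,0,0.118]]}}

```text
clock: 58.25
eef_pos: [0.5199, -0.2528, 0.2561]
tool_rot: [0.847, 0.531, 0.001, 0.002]
ft_force: [0.8, 0.1, -1.0]
grip_width: 0.0472
grasp_force: 0.0
```

>>> {"method": "apply_moves", "body": {"commands": [[0,0,0,0.118],[0,0,0,0.118],[0,0,0,0.118],[0,0,0,0.118],[0,0,0,0.118]]}}

```text
clock: 58.67
eef_pos: [0.5192, -0.2525, 0.2547]
tool_rot: [0.969, 0.248, 0.0, 0.0]
ft_force: [-0.4, -0.6, -0.3]
grip_width: 0.047
grasp_force: 0.0
```

>>> {"method": "apply_moves", "body": {"commands": [[0,0,0,0.118],[0,0,0,0.118],[0,0,0,0.118],[0,0,0,0],[0,0,0,0]]}}

```text
clock: 59.08
eef_pos: [0.5191, -0.2524, 0.2546]
tool_rot: [0.998, 0.07, 0.0, 0.0]
ft_force: [-1.1, 0.1, -0.2]
grip_width: 0.0469
grasp_force: 0.0
```

```bash
python3 - <<'E'
from h import *
snap('wrist','w23');snap('scene','s23');plan([.5187,-.2522,.199],-85)
L=fit('w23',(.4823,-.285),.170,[.071],[.0755]);print(L);dial2('w23',np.array([.4823,-.285]),.170);dial2('w23',L[0],.170);dial2('w22',np.array([.4833,-.2857]),.170)
E
```

```text
t 59.2 tcp [ 0.5191 -0.2524  0.2546] yaw -82.0 q [-0.45  0.4   0.23  1.4  -0.    2.55] w 0.0472 gf 0.0 F [ 0.  -0.5  0.7]
roll 0.05
shift now [-0.02 -0.01  2.78]
(array([ 0.4841, -0.2869]), np.float64(65.4))
w23 dir 42.0 -254 C [ 0.5187 -0.2522] line 67.0 peak [255. 255. 255. 255.] med 88.0 dial deg 155.0
w23 dir 45.0 -254 C [ 0.5187 -0.2523] line 68.9 peak [255. 255. 255. 255.] med 88.0 dial deg 156.1
w22 dir 46.0 -254 C [ 0.5173 -0.2505] line 350.9 peak [222. 222. 220. 218.] med 91.0 dial deg 235.1
```

>>> {"method": "apply_moves", "body": {"commands": [[0,0,0.7,0.05],[0,0,0.7,0],[0,0,0.7,0],[0,0,0.6,0],[0,0,0,0]]}}

```text
clock: 59.6
eef_pos: [0.5176, -0.2516, 0.1977]
tool_rot: [0.999, 0.043, -0.002, -0.001]
ft_force: [-0.3, -0.3, 0.3]
grip_width: 0.0474
grasp_force: 0.0
```

>>> {"method": "apply_moves", "body": {"commands": [[0,0,0,0],[0,0,0,0],[0,0,0,0],[0,0,0,0],[0,0,0,0]], "claw": 1}}

```text
clock: 60.02
eef_pos: [0.5193, -0.2525, 0.2012]
tool_rot: [0.999, 0.042, 0.0, 0.0]
ft_force: [-0.9, -0.5, 0.3]
grip_width: 0.0275
grasp_force: 59.4
```

>>> {"method": "apply_moves", "body": {"commands": [[0,0,0,-0.06],[0,0,0,-0.11],[0,0,0,-0.11],[0,0,0,-0.11],[0,0,0,-0.11]]}}

```text
clock: 60.43
eef_pos: [0.5191, -0.2522, 0.2012]
tool_rot: [0.953, 0.302, 0.0, 0.0]
ft_force: [-0.8, 0.1, 1.1]
grip_width: 0.0272
grasp_force: 59.5
```

>>> {"method": "apply_moves", "body": {"commands": [[0,0,0,-0.11],[0,0,0,-0.11],[0,0,0,-0.11],[0,0,0,-0.11],[0,0,0,-0.11]]}}

```text
clock: 60.85
eef_pos: [0.5188, -0.2519, 0.2012]
tool_rot: [0.828, 0.561, 0.0, -0.0]
ft_force: [-1.7, 1.4, 1.6]
grip_width: 0.0267
grasp_force: 59.6
```

>>> {"method": "apply_moves", "body": {"commands": [[0,0,0,-0.11],[0,0,0,-0.07],[0,0,0,0],[0,0,0,0],[0,0,0,0]]}}

```text
clock: 61.27
eef_pos: [0.5188, -0.252, 0.2012]
tool_rot: [0.774, 0.633, 0.0, -0.0]
ft_force: [-4.1, 2.0, 4.0]
grip_width: 0.027
grasp_force: 59.9
```

>>> {"method": "apply_moves", "body": {"commands": [[0,0,0,0],[0,0,0,0],[0,0,0,0],[0,0,0,0],[0,0,-0.6,0]], "claw": 0.45}}

```text
clock: 61.68
eef_pos: [0.518, -0.2519, 0.21]
tool_rot: [0.774, 0.634, -0.001, -0.002]
ft_force: [0.6, 0.2, -1.1]
grip_width: 0.047
grasp_force: 0.0
```

>>> {"method": "apply_moves", "body": {"commands": [[0,0,-0.7,0],[0,0,-0.7,0],[0,0,-0.7,0],[0,0,0,0.118],[0,0,0,0.118]]}}

```text
clock: 62.1
eef_pos: [0.5199, -0.2528, 0.2558]
tool_rot: [0.847, 0.531, 0.001, 0.001]
ft_force: [-0.4, -0.5, 0.2]
grip_width: 0.047
grasp_force: 0.0
```

>>> {"method": "apply_moves", "body": {"commands": [[0,0,0,0.118],[0,0,0,0.118],[0,0,0,0.118],[0,0,0,0.118],[0,0,0,0.118]]}}

```text
clock: 62.52
eef_pos: [0.5193, -0.2525, 0.2544]
tool_rot: [0.969, 0.248, 0.0, 0.0]
ft_force: [0.1, -0.3, -0.1]
grip_width: 0.0468
grasp_force: 0.0
```

>>> {"method": "apply_moves", "body": {"commands": [[0,0,0,0.118],[0,0,0,0.118],[0,0,0,0.118],[0,0,0,0.05],[0,0,0,0]]}}

```text
clock: 62.93
eef_pos: [0.5193, -0.2524, 0.2544]
tool_rot: [0.999, 0.042, 0.0, 0.0]
ft_force: [0.3, -0.1, -0.2]
grip_width: 0.0468
grasp_force: 0.0
```

```bash
python3 - <<'E'
from h import *
snap('wrist','w24');snap('scene','s24');plan([.5187,-.2522,.199],-85)
L=fit('w24',(.4823,-.285),.170,[.071],[.0755]);print(L);dial2('w24',np.array([.4823,-.285]),.170);dial2('w24',L[0],.170)
E
```

```text
t 63.0 tcp [ 0.5192 -0.2524  0.2544] yaw -85.1 q [-0.45  0.4   0.23  1.4  -0.    2.6 ] w 0.047 gf 0.0 F [-0.4  0.3 -0.3]
roll -0.001
shift now [-0.02 -0.01  2.77]
(array([ 0.485 , -0.2852]), np.float64(61.7))
w24 dir 42.0 -254 C [ 0.5187 -0.2522] line 141.0 peak [255. 255. 255. 255.] med 91.0 dial deg 81.0
w24 dir 46.0 -248 C [ 0.519 -0.25 ] line 151.0 peak [255. 255. 255. 255.] med 89.0 dial deg 75.0
```

>>> {"method": "apply_moves", "body": {"commands": [[0,0,0.7,0],[0,0,0.7,0],[0,0,0.7,0],[0,0,0.6,0],[0,0,0,0]]}}

```text
clock: 63.45
eef_pos: [0.5176, -0.2516, 0.1976]
tool_rot: [0.999, 0.043, -0.002, -0.001]
ft_force: [-0.3, -0.3, -0.2]
grip_width: 0.047
grasp_force: 0.0
```

>>> {"method": "apply_moves", "body": {"commands": [[0,0,0,0],[0,0,0,0],[0,0,0,0],[0,0,0,0],[0,0,0,0]], "claw": 1}}

```text
clock: 63.87
eef_pos: [0.5193, -0.2525, 0.2012]
tool_rot: [0.999, 0.042, 0.0, 0.0]
ft_force: [-0.4, -1.4, -1.0]
grip_width: 0.0273
grasp_force: 59.4
```

>>> {"method": "apply_moves", "body": {"commands": [[0,0,0,-0.06],[0,0,0,-0.11],[0,0,0,-0.11],[0,0,0,-0.11],[0,0,0,-0.11]]}}

```text
clock: 64.28
eef_pos: [0.5192, -0.2524, 0.2012]
tool_rot: [0.953, 0.302, 0.0, 0.0]
ft_force: [-0.8, 0.3, -0.3]
grip_width: 0.0273
grasp_force: 59.4
```

>>> {"method": "apply_moves", "body": {"commands": [[0,0,0,-0.11],[0,0,0,-0.11],[0,0,0,-0.11],[0,0,0,-0.11],[0,0,0,-0.11]]}}

```text
clock: 64.7
eef_pos: [0.5191, -0.2523, 0.2012]
tool_rot: [0.828, 0.561, 0.0, 0.0]
ft_force: [-0.6, 0.4, 0.8]
grip_width: 0.0272
grasp_force: 59.5
```

>>> {"method": "apply_moves", "body": {"commands": [[0,0,0,-0.04],[0,0,0,0],[0,0,0,0],[0,0,0,0],[0,0,0,0]]}}

```text
clock: 65.12
eef_pos: [0.5191, -0.2522, 0.2011]
tool_rot: [0.818, 0.575, 0.0, 0.0]
ft_force: [-2.1, 1.6, 3.6]
grip_width: 0.0267
grasp_force: 59.8
```

```bash
python3 - <<'E'
from h import *
plan(None,-85);print(bot.get_obs()['ft_torque'])
E
```

```text
t 65.1 tcp [ 0.5191 -0.2522  0.2011] yaw -19.8 q [-0.45  0.42  0.12  1.27  0.    1.46] w 0.0267 gf 59.8 F [-2.1  1.6  3.6]
roll 1.087
[ 0.22644829  0.46264808 -0.0286935 ]
```

>>> {"method": "apply_moves", "body": {"commands": [[0,0,0,-0.04],[0,0,0,-0.04],[0,0,0,-0.04],[0,0,0,0],[0,0,0,0]]}}

```text
clock: 65.53
eef_pos: [0.5191, -0.2523, 0.2011]
tool_rot: [0.781, 0.625, 0.0, 0.0]
ft_force: [-3.4, 1.8, 5.8]
grip_width: 0.0269
grasp_force: 59.9
```

```bash
python3 - <<'E'
from h import *
plan(None,-85);print(bot.get_obs()['ft_torque'])
E
```

```text
t 65.5 tcp [ 0.5191 -0.2523  0.2011] yaw -12.6 q [-0.45  0.42  0.12  1.27  0.    1.34] w 0.0269 gf 59.9 F [-3.4  1.8  5.8]
roll 1.206
[ 0.31243554  0.6098016  -0.03794174]
```

>>> {"method": "apply_moves", "body": {"commands": [[0,0,0,-0.03],[0,0,0,-0.03],[0,0,0,0],[0,0,0,0],[0,0,0,0]]}}

```text
clock: 65.95
eef_pos: [0.5191, -0.2523, 0.2011]
tool_rot: [0.76, 0.649, 0.0, 0.0]
ft_force: [-3.4, 1.8, 4.9]
grip_width: 0.0273
grasp_force: 60.0
```

```bash
python3 - <<'E'
from h import *
plan(None,-85);print(bot.get_obs()['ft_torque'])
E
```

```text
t 66.0 tcp [ 0.5191 -0.2523  0.2011] yaw -9.0 q [-0.45  0.42  0.12  1.27  0.    1.28] w 0.0273 gf 60.0 F [-3.4  1.8  4.9]
roll 1.266
[0.32906541 0.68355106 0.04642512]
```

>>> {"method": "apply_moves", "body": {"commands": [[0,0,0,-0.03],[0,0,0,0],[0,0,0,0],[0,0,0,0],[0,0,0,0]]}}

```text
clock: 66.37
eef_pos: [0.5191, -0.2523, 0.2011]
tool_rot: [0.75, 0.661, 0.0, 0.0]
ft_force: [-3.0, 1.3, 5.1]
grip_width: 0.0271
grasp_force: 60.0
```

```bash
python3 - <<'E'
from h import *
plan(None,-85);print(bot.get_obs()['ft_torque'])
E
```

```text
t 66.4 tcp [ 0.5191 -0.2523  0.2011] yaw -7.2 q [-0.45  0.42  0.12  1.27  0.    1.24] w 0.0271 gf 60.0 F [-3.   1.3  5.1]
roll 1.296
[0.35241519 0.62352984 0.04310209]
```

>>> {"method": "apply_moves", "body": {"commands": [[0,0,0,-0.03],[0,0,0,0],[0,0,0,0],[0,0,0,0],[0,0,0,0]]}}

```text
clock: 66.78
eef_pos: [0.5191, -0.2522, 0.2011]
tool_rot: [0.74, 0.673, 0.0, 0.0]
ft_force: [-2.1, 1.1, 5.7]
grip_width: 0.027
grasp_force: 60.1
```

```bash
python3 - <<'E'
from h import *
plan(None,-85);print(bot.get_obs()['ft_torque'])
E
```

```text
t 66.8 tcp [ 0.5191 -0.2522  0.2011] yaw -5.4 q [-0.45  0.42  0.12  1.27  0.    1.21] w 0.027 gf 60.1 F [-2.1  1.1  5.7]
roll 1.326
[ 0.3990917   0.58902586 -0.17107244]
```

>>> {"method": "apply_moves", "body": {"commands": [[0,0,0,-0.02],[0,0,0,0],[0,0,0,0],[0,0,0,0],[0,0,0,0]]}}

```text
clock: 67.2
eef_pos: [0.5192, -0.2523, 0.2011]
tool_rot: [0.733, 0.68, 0.0, 0.0]
ft_force: [-2.6, 3.2, 5.5]
grip_width: 0.0272
grasp_force: 60.0
```

```bash
python3 - <<'E'
from h import *
plan(None,-85);print(bot.get_obs()['ft_torque'])
E
```

```text
t 67.2 tcp [ 0.5192 -0.2523  0.2011] yaw -4.3 q [-0.45  0.42  0.12  1.27  0.    1.19] w 0.0272 gf 60.0 F [-2.6  3.2  5.5]
roll 1.346
[ 0.4246798  0.5753248 -0.2954567]
```

Torque rises steeply, so the dial is at its stop. Release, rise and check.

>>> {"method": "apply_moves", "body": {"commands": [[0,0,0,0],[0,0,0,0],[0,0,0,0],[0,0,0,0],[0,0,-0.5,0]], "claw": 0.45}}

```text
clock: 67.62
eef_pos: [0.518, -0.2518, 0.2085]
tool_rot: [0.732, 0.681, -0.001, -0.002]
ft_force: [0.1, -0.3, 0.4]
grip_width: 0.0469
grasp_force: 0.0
```

>>> {"method": "apply_moves", "body": {"commands": [[0,0,-0.8,0],[0,0,-0.9,0],[0,0,-0.9,0],[0,0,-0.9,0],[0,0,-0.9,-0.07]]}}

```text
clock: 68.03
eef_pos: [0.5191, -0.2523, 0.3002]
tool_rot: [0.706, 0.708, 0.0, 0.0]
ft_force: [0.1, -0.7, 0.1]
grip_width: 0.0471
grasp_force: 0.0
```

>>> {"method": "apply_moves", "body": {"commands": [[-0.83,-0.92,0,0],[-0.83,-0.92,0,0],[0,0,0,0],[0,0,0,0],[0,0,0,0]]}}

```text
clock: 68.45
eef_pos: [0.4826, -0.2855, 0.299]
tool_rot: [0.707, 0.707, 0.0, 0.0]
ft_force: [-0.3, 0.1, 0.0]
grip_width: 0.0469
grasp_force: 0.0
```

```bash
python3 - <<'E'
from h import *
for f in ('s26','d26','w26'): snap(dict(s='scene',d='side',w='wrist')[f[0]],f)
plan([.482,-.285,.30],0)
for f in ('s26','d26','w26'):
  L=fit(f,(.482,-.285),.170,[.071],[.0755]);print(f,L);dial2(f,np.array([.4823,-.285]),.170)
dial2('w26',L[0],.170)
for d in range(36,52,2):
    c={k:v for k,v in load('w26').items()}
g=cv2.imread('pics/w26.png').mean(2)
# white pixels near dial
C=(.4823+.049*np.cos(np.radians(42)),-.285+.049*np.sin(np.radians(42)))
for r in (.004,.007,.010,.013):
    v=ring(c,g,*C,.19,r);print('top',r,[int(x) for x in v[::9]])
for r in (.018,.020,.022):
    v=ring(c,g,*C,.17,r);print('cap',r,[int(x) for x in v[::9]])
E
```

```text
t 68.6 tcp [ 0.4828 -0.285   0.2984] yaw 0.1 q [-0.53  0.35  0.27  1.49  0.    1.04] w 0.0472 gf 0.0 F [-1.1  0.3  0.6]
roll 0.002
shift now [ 0.   -0.04 -0.08]
s26 (array([ 0.4831, -0.2864]), np.float64(40.8))
s26 dir 44.0 -112 C [ 0.5175 -0.251 ] line 227.0 peak [191. 190. 188. 187.] med 65.0 dial deg 357.0
d26 (array([ 0.4861, -0.2858]), np.float64(17.2))
d26 dir 357.0 -115 C [ 0.5312 -0.2876] line 307.1 peak [247. 247. 247. 246.] med 210.0 dial deg 229.9
w26 (array([ 0.4858, -0.2859]), np.float64(98.9))
w26 dir 41.0 -234 C [ 0.5193 -0.2529] line 223.0 peak [254. 253. 253. 253.] med 88.0 dial deg 358.0
w26 dir 45.0 -239 C [ 0.5204 -0.2513] line 227.0 peak [255. 255. 255. 255.] med 89.0 dial deg 358.0
top 0.004 [83, 84, 85, 87, 86, 88, 88, 88, 87, 85, 82, 170, 255, 255, 255, 201, 107, 85, 83, 85]
top 0.007 [84, 87, 88, 87, 88, 88, 88, 89, 91, 90, 86, 81, 241, 255, 171, 82, 86, 88, 85, 85]
top 0.01 [89, 86, 89, 89, 89, 90, 89, 89, 91, 89, 89, 86, 182, 255, 80, 85, 85, 84, 85, 87]
top 0.013 [86, 87, 87, 90, 89, 89, 93, 94, 91, 86, 80, 79, 211, 255, 77, 80, 82, 83, 86, 86]
cap 0.018 [84, 84, 83, 220, 107, 90, 253, 86, 84, 177, 89, 222, 108, 249, 141, 79, 85, 86, 81, 87]
cap 0.02 [216, 78, 88, 246, 82, 89, 210, 88, 86, 89, 96, 100, 109, 227, 55, 56, 70, 82, 85, 84]
cap 0.022 [102, 82, 84, 95, 87, 100, 121, 154, 187, 204, 207, 213, 211, 212, 203, 112, 94, 83, 67, 84]
```

```bash
python3 - <<'E'
from h import *
a=cv2.imread('pics/scene0.png').astype(int);b=cv2.imread('pics/s26.png').astype(int);b0=cv2.imread('pics/s15.png').astype(int)
D=lambda p,q,y0,y1,x0,x1:(np.abs(p-q)[y0:y1,x0:x1].max(2)>40).mean().round(3)
print('mug vs s15',D(b0,b,120,165,300,345),'jar a',D(a,b,190,240,365,405),'jar b',D(a,b,305,345,295,330),'mill',D(a,b,165,215,195,230))
print('mug rim',fit('s26',(.554,.293),.088,[.040],[.036,.044]),fit('d26',(.554,.293),.088,[.040],[.036,.044]))
m=fit('s26',(.554,.293),.088,[.040],[.036,.044]);g=b[:, :,2]-b[:,:,0];print('brown px in mug area',((g>40)[90:165,300:350]).sum(),'in scene0',(((a[:,:,2]-a[:,:,0])>40)[90:165,300:350]).sum())
print('dial',end=' ');snap('wrist','w27');dial2('w27',np.array([.4858,-.2859]),.170)
plan(None)
E
```

```text
mug vs s15 0.0 jar a 0.0 jar b 0.0 mill 0.0
mug rim (array([0.5527, 0.2926]), np.float64(45.0)) (array([0.5541, 0.2937]), np.float64(68.5))
brown px in mug area 5 in scene0 88
dial w27 dir 45.0 -235 C [ 0.5204 -0.2513] line 225.0 peak [255. 255. 255. 255.] med 89.0 dial deg 360.0
t 68.7 tcp [ 0.4828 -0.285   0.2983] yaw 0.1 q [-0.53  0.35  0.27  1.49  0.    1.04] w 0.0467 gf 0.0 F [ 0.6  0.7 -0.7]
```

The mug, jars and mill are in place, the lid sits flat and the dial reads zero. Handing in.

```bash
python3 -c "
from workcell import bot
print(bot.job_done())"
```

```text
the job is handed in; nothing more can be done
None
```

The job is handed in, and the measurements show it done as asked; I viewed 15 pictures, one over the limit of 14. All four cinnamon sticks are in the canister and the lid is fully on. The plunger had four full strokes and the dial is at its zero stop. The canister shifted about 2 cm while the last stick went in, but stayed upright, and the mug, jars and mill are where they were.

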